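Clear the lapping plate, then set the ram's keeper screw

ROBOT

A 7-joint arm with a two-finger parallel gripper is mounted at the origin on a cart in front of the work surface, level with it; the furniture and walls round the work are solid. World frame = base frame: x ahead of the robot, y to its left, z up, the work surface at z = 0. Lengths are in mm, angles in degrees, forces in N, time in s.
With the tool pointing down it reaches from about 425 to 950 mm from the base axis. Payload 4.7 kg.
Tool frame: the origin (TCP) lies between the finger pads, 19 mm behind the fingertips; this is the grasp point; z points along the fingers, x is the direction in which the jaws open and shut, and the axes are right-handed (so a half turn about z gives the same grasp; the last joint's range is limited). The gripper opens to 85 mm and grips with 20 to 120 N. Pads are 22 mm wide; open, the fingers measure 114 mm over their backs; the gripper's body (76 mm by 85 mm) begins 54 mm behind the grasp point. The pads swing forward as they close: fully open they stand 13 mm farther back than shut.
Start: joints at [69.964, 26.849, -2.785, 87.806, 1.381, 65.374, -4.715], TCP at [212.89, -640.565, 250.035] pointing down, gripper open.
Joint ranges: [-148.3, 148.3], [-19.14, 114.17], [-79.39, 73.82], [5.75, 140.21], [-59.74, 239.74], [12.07, 113.84], [-152.46, 152.46]. Speed limits (degrees/s): [147.25, 147.25, 180, 180, 180, 180, 180].

INTERFACE

Orientations are given as a 3x3 rotation matrix whose columns are the frame's x, y, z axes.
In Python, from cell import state, optics, manip gives the robot as it stands.
- The arm moves only by the shell command python3 -m pendant 'ROWS' [FORCE]. ROWS is JSON, a list of rows, each a list of 3 entries, a list of its own where there are three numbers: the finger opening in m, from 0 to 0.0854, then the shift along the tool's x, y, z in m, then the turn about the tool's z in rad. In form: [[gripper, [x, y, z], spin], ...]. A call has 1 to 20 rows; each row shifts and turns the pose as measured when the row begins, along the tool's axes as they then stand; what a row does not reach is not made up. A row lasts 1/12 s, in which the tool goes at most 41.7 mm and 7.16 degrees, less where a joint would pass 70% of its speed; a pose out of reach is approached as far as the arm can. A call with a gripper value outside its range is refused whole. The fingers move at their own pace and stop on an object; FORCE is the grip in N (left out, the last holds). Time passes only in rows, so rows that do not move let the fingers close. It gives the time, the measured TCP pose, the force and the opening at its end, in the units of the state.
- state(): the state, without advancing time (a new reading comes with each control period).
- optics.camera(name): name is "scene" or "top"; returns (picture, depth): 384x512x3 uint8, red, green, blue; 384x512 float32, mm along the optical axis (not along the pixel's ray), 0 where there is no reading.
- optics.camera_model(name): a dict with "fx", "fy", "cx", "cy" (pixels), "rvec" (rotation vector, rad) and "tvec" (3), from world to camera coordinates, as OpenCV has them. Camera axes: x right, y down, z forward; pixel columns grow to the right and rows downward; lengths in mm; the calibration is good to about 2 mm. A picture is of the moment at which its call begins. camera_model takes no time and is no camera call.
- manip.close_job(): hands the job in, once; it reports no verdict.
The state is a dict: "t": time; "qpos": joint angles; "qvel": joint speeds; "joint_torque": joint torques, N m; "tcp_pos": TCP position; "tool_rot": TCP orientation; "force": force on the tool from outside, world axes, zero at the start; "torque": the same for the moment, N m; "grip_width": finger opening in mm.
Only numpy, scipy, OpenCV 4.12 (cv2) and the standard library are available. Lean on these libraries where they do the work, as an engineer would, in place of code of your own. Each camera call takes 0.05 s, during which the arm holds its last target.

TASK

Get the hand lapping slide ready to run: with the scraper block in the gripper, sweep the four loose stone chips off the dark lapping plate into its catch tray (do not push them with the fingers) and set the scraper back down on the worktop. Then take the black knurled knob of the keeper screw, turn it clockwise until the screw seats on the ram, back it off a quarter turn for running clearance, and finish still gripping the knob at that setting so that the lock ring can be nipped up; leave the ram drawn back and do not disturb the dish, vial and pot standing near.

Things in the scene. Friction and masses are not known exactly. Their poses are not given: they have to be found in the camera images.
- lap_slide: Hand lapping slide, fixed: grey-green cast bed 130 mm (its x) by 270 mm (its y). Origin: centre of the bed at worktop level, z up. At its -y end a guide bridge for the ram (y = -111 to -79 mm, top at z = 104 mm) with a brass lock ring under the knob (25 mm across, z = 104 to 112 mm). Ram's chuck and specimen: x = -38 to 38 mm, up to y = -28 mm, z to 74 mm.
- plate_edge (a point): Middle of the dark lapping plate's open end edge, on its top face (36 mm above the worktop); axes as the lapping slide. The level plate reaches 185 mm from here to -y and is 100 mm wide, between steel side rails 10 mm higher (inner faces at x = -51 and +51 mm). Beyond this edge (+y) the plate drops off into the catch tray.
- tray_floor (a point): Centre of the aluminium catch tray's floor, 12 mm above the worktop; axes as the lapping slide. Inside 124 mm (x) by 67 mm (y); walls on three sides, tops no higher than the lapping plate's top; the fourth side is the plate's open end.
- scraper: Scraper block standing upright on its scraping edge, loose, 160 g: white nylon bar 92 mm long (its x), 24 mm thick (its y), 20 mm high, under a beech grip 80 x 26 mm; 61 mm high in all. Origin: centre of the underside; z up. Grip it across the 26 mm of beech with the fingertips 25 mm above the underside, so that they pass over the chips.
- chip_a: Loose stone chip, flat irregular flake about 26 x 20 x 11 mm, pale buff, on the lapping plate at the start, at y = 30 to 105 mm in the frame of the lapping slide. Origin: its middle.
- chip_b: Loose stone chip, flat irregular flake about 26 x 20 x 11 mm, brown, on the lapping plate at the start, at y = 30 to 105 mm in the frame of the lapping slide. Origin: its middle.
- chip_c: Loose stone chip, flat irregular flake about 26 x 20 x 11 mm, whitish, on the lapping plate at the start, at y = 30 to 105 mm in the frame of the lapping slide. Origin: its middle.
- chip_d: Loose stone chip, flat irregular flake about 26 x 20 x 11 mm, grey-brown, on the lapping plate at the start, at y = 30 to 105 mm in the frame of the lapping slide. Origin: its middle.
- keeper_screw: Keeper screw in the bridge, vertical axis. Origin: on the axis, middle of the black knurled round knob (36 mm across, 22 mm high), 126 mm above the worktop when seated. Free height under the knob: 3 mm to the lock ring, 11 mm to the bridge. It rises 2 mm a turn. This frame does not turn with the knob; its axes are those of the lapping slide.
- screw_turn (a joint): Angle of the keeper screw, rad: 0 = seated on the ram (firm stop), growing as it is unscrewed (anticlockwise seen from above), at most 4.0; 1.9 to 3.2 at the start. Stays where it is left (friction about 0.1 N m). The white line on the knob's top points to the lapping slide's -x at 0 and turns with the knob. Fingers gripping at 40 N slip round the knob once it has seated.
- ram (a joint): Travel of the ram (square steel bar with chuck and black ball handle, under the bridge) towards the lapping plate, m: 0 = drawn back, as at the start; stiff, about 12 N.
- dish: Clear petri dish with fragments, 90 mm across, 14 mm high, loose bystander. Origin: centre of its underside.
- vial: Glass vial with blue screw cap, 29 mm across, 66 mm high, loose bystander. Origin: centre of its underside.
- pot: Specimen pot with red lid, 59 mm across, 78 mm high, loose bystander. Origin: centre of its underside.
Not all that is in view belongs to the job. There is more than one size of the scraper; the job needs the middle-sized.

How it is judged (in metres and radians):
On the way, in this order (a step that is already met when the one before it is completed fails the run):
1. all four chips lie in the catch tray, pushed there with the scraper, which is still in the gripper (y of chip_a in the frame of lap_slide between 0.135 and 0.203 m and x of chip_a in the frame of lap_slide between -0.063 and 0.063 m and z of each of chip_a, chip_b, chip_c, chip_d in the frame of lap_slide below 0.034 m and y of chip_b in the frame of lap_slide between 0.135 and 0.203 m and x of chip_b in the frame of lap_slide between -0.063 and 0.063 m and y of chip_c in the frame of lap_slide between 0.135 and 0.203 m and x of chip_c in the frame of lap_slide between -0.063 and 0.063 m and y of chip_d in the frame of lap_slide between 0.135 and 0.203 m and x of chip_d in the frame of lap_slide between -0.063 and 0.063 m and contact force between the fingers and scraper above 1 N), for 0.1 s.
2. the scraper stands or lies on the worktop, clear of the lapping slide, let go (height (world z) of scraper below 0.02 m and contact force between scraper and lap_slide below 0.1 N and contact force between the fingers and scraper below 0.1 N and linear speed of scraper below 0.03 m/s), for 0.2 s.
3. the keeper screw is seated on the ram (within 0.08 rad of its stop) (value of joint screw_turn below 0.08 rad), for 0.1 s.
At the end, for the whole second after the job is handed in: Fingers grip the knob (over 5 N, TCP within 15 mm of its axis) and hold it still, a quarter turn (75 to 105 degrees) back from its seat; all chips in the catch tray; scraper released on the worktop, clear of the lapping slide; ram drawn back within 15 mm (all of step 2 and value of joint screw_turn between 1.31 and 1.83 rad and velocity of joint screw_turn between -0.05 and 0.05 rad/s and contact force between the fingers and keeper_screw above 5 N and horizontal distance between the grasp point and keeper_screw below 0.015 m and value of joint ram below 0.015 m and y of chip_a in the frame of lap_slide between 0.135 and 0.203 m and x of chip_a in the frame of lap_slide between -0.063 and 0.063 m and z of each of chip_a, chip_b, chip_c, chip_d in the frame of lap_slide below 0.034 m and y of chip_b in the frame of lap_slide between 0.135 and 0.203 m and x of chip_b in the frame of lap_slide between -0.063 and 0.063 m and y of chip_c in the frame of lap_slide between 0.135 and 0.203 m and x of chip_c in the frame of lap_slide between -0.063 and 0.063 m and y of chip_d in the frame of lap_slide between 0.135 and 0.203 m and x of chip_d in the frame of lap_slide between -0.063 and 0.063 m); the arm keeps its last pose, push and grip.
It fails at once if the fingers or the arm touch a stone chip (contact force between any of the fingers, the arm and chip_a above 0.5 N or contact force between any of the fingers, the arm and chip_b above 0.5 N or contact force between any of the fingers, the arm and chip_c above 0.5 N or contact force between any of the fingers, the arm and chip_d above 0.5 N).
It fails at once if the dish, vial or pot is moved by more than 30 mm or knocked over (distance of any of dish, vial, pot from where it was at the start of the episode above 0.03 m or angle between any of dish, vial, pot's own z axis and vertical above 0.5 rad).
It fails at once if the ram is pushed more than 15 mm out of its drawn-back place (value of joint ram above 0.015 m).
It also fails if it takes over 72 s, if anything falls off the work surface, if the arm or the gripper's body presses on something with over 40 N, if the wrist force passes 120 N, or if a joint passes its speed limit or range.

## Working session

There is one attempt and no reset: what is moved stays moved. The work goes in short steps, Python scripts to look and compute and a shell command to move; the robot and the scene stay as the last step left them, time stands still between calls to the robot, and variables do not carry over. Pictures are saved under pics/ and viewed, and the job is handed in when it is done.

```bash
ls; mkdir -p pics; cat > h.py <<'E'
import numpy as np, cv2
from cell import state, optics, manip
def cam(n):
    p,d=optics.camera(n); m=optics.camera_model(n); np.savez('%s.npz'%n,p=p,d=d)
    return p,d,m
def load(n):
    z=np.load('%s.npz'%n); return z['p'],z['d'],optics.camera_model(n)
def world(m,u,v,d):
    R=cv2.Rodrigues(np.array(m['rvec'],float))[0]; t=np.array(m['tvec'],float).ravel()
    c=np.stack([(u-m['cx'])/m['fx']*d,(v-m['cy'])/m['fy']*d,d],-1)
    return (c-t)@R
def cloud(n):
    p,d,m=load(n); v,u=np.mgrid[:384,:512]
    return p,world(m,u.astype(float),v.astype(float),d.astype(float)),d
def save(n,img,s=1.5):
    cv2.imwrite('pics/'+n,cv2.resize(img[...,::-1],None,fx=s,fy=s,interpolation=cv2.INTER_CUBIC))
E
python3 - <<'E'
from h import *
for n in('scene','top'):
    p,d,m=cam(n); save(n+'0.png',p); print(m)
print(state())
E
```

```text
pics
{'fx': 397.1807831701018, 'fy': 397.1807831701018, 'cx': 254.09924032039126, 'cy': 189.94237148214762, 'rvec': array([ 1.30150785, -2.10081983,  1.03897417]), 'tvec': array([  78.97374291,  412.23138015, 1170.70416748])}
{'fx': 407.8740721006703, 'fy': 407.8740721006703, 'cx': 253.49901537462134, 'cy': 192.33452606517923, 'rvec': array([ 2.20151283, -2.16160196,  0.0844362 ]), 'tvec': array([-212.82152479,  527.80091043, 1494.38020928])}
{'t': 0.1, 'qpos': array([69.96359564, 26.89222446, -2.78300246, 87.86824586,  1.3799908 ,
       65.37399377, -4.71636834]), 'qvel': array([-0.10061004, -0.03765805,  0.02302933, -0.16065265, -0.05717027,
       -0.02340506,  0.05879652]), 'joint_torque': array([ 7.94086500e-04, -5.11517215e+01, -4.69031290e-02, -2.38389355e+01,
        1.08381780e-02,  4.41455981e-03, -1.12663329e-05]), 'tcp_pos': array([ 212.6938556 , -640.08999256,  249.06156598]), 'tool_rot': array([[ 3.15314251e-01, -9.48987118e-01, -6.10796917e-04],
       [-9.48985681e-01, -3.15314837e-01,  1.65272285e-03],
       [-1.76100602e-03,  5.85104605e-05, -9.99998448e-01]]), 'force': array([ 0.15810809, -1.19042128, -0.67302129]), 'torque': array([-0.01106699, -0.02028943, -0.02612867]), 'grip_width': 85.58115885349596}
```

View pics/scene0.png

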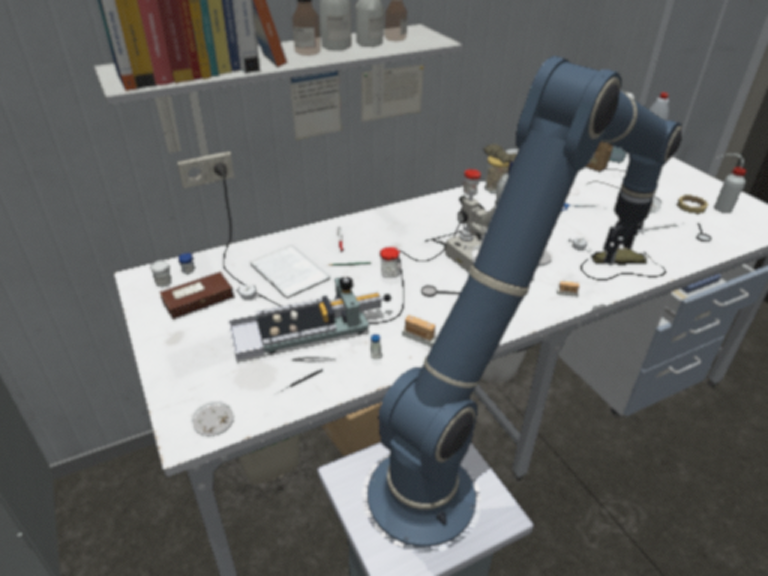

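View pics/top0.png

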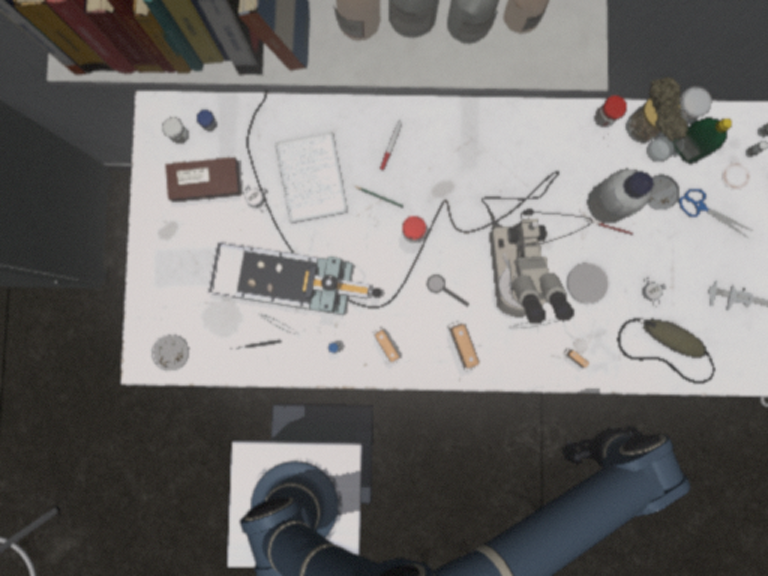

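```bash
python3 - <<'E'
from h import *
p,W,d=cloud('top')
c=p[150:255,75:345]; save('crop.png',c,2.9)
# scrapers via orange, on table
hsv=cv2.cvtColor(p,cv2.COLOR_RGB2HSV)
m=((hsv[...,0]>8)&(hsv[...,0]<22)&(hsv[...,1]>80)&(hsv[...,2]>120)).astype(np.uint8)
n,l,s,cc=cv2.connectedComponentsWithStats(m)
for i in range(1,n):
    if s[i,4]>25:
        P=W[l==i]; r=cv2.minAreaRect(P[:,:2].astype(np.float32)); print(cc[i],s[i,4],np.median(P,0).round(1),P.mean(0).round(1),[np.round(x,1) for x in r])
E
```

```text
[433.28358209  74.52238806] 67 [ 953.3 -833.   121.4] [ 954.5 -833.1  121.3] [array([ 954.2, -833. ]), array([56.6, 21.5]), np.float64(19.3)]
[203.35714286 186.92857143] 28 [544.7 -20.8  61.3] [544.8 -21.3  60.4] [array([544.8, -19.6]), array([10.9, 44.5]), np.float64(80.7)]
[235.05970149 191.79104478] 67 [ 527.9 -136.5   71.5] [ 528.4 -137.    71.3] [array([ 528.6, -136.6]), array([66.1, 12.9]), np.float64(83.3)]
[309.53157895 230.18421053] 190 [ 396.7 -405.4   79.2] [ 396.2 -404.2   79.1] [array([ 395.5, -404.6]), array([97.3, 29.2]), np.float64(21.4)]
[257.73333333 230.12222222] 90 [ 393.1 -221.7   60.6] [ 392.7 -220.8   77. ] [array([ 392.7, -220.6]), array([70.9, 19.7]), np.float64(32.2)]
[384.82352941 238.82352941] 34 [ 368.8 -684.1   40.1] [ 369.4 -683.4   40.1] [array([ 370.2, -684. ]), array([43.8, 11.8]), np.float64(52.4)]
```

View pics/crop.png

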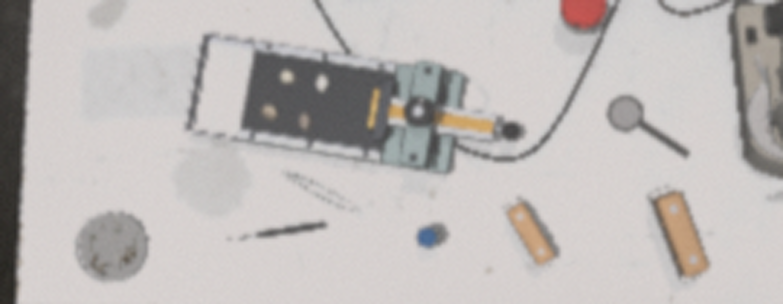

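```bash
python3 - <<'E'
from h import *
p,W,d=cloud('top')
roi=np.zeros(d.shape,bool); roi[155:215,130:240]=1
g=p.astype(int).sum(-1)
pl=roi&(g<230)&(abs(W[...,2]-36)<6)
n,l,s,cc=cv2.connectedComponentsWithStats(pl.astype(np.uint8)); i=1+s[1:,4].argmax()
P=W[l==i]; r=cv2.minAreaRect(P[:,:2].astype(np.float32)); print('plate',s[i],P.mean(0),r)
# heights map of slide
big=roi&(W[...,2]>15)
Q=W[big]; 
for a,b in((9,17),(28,40),(40,55),(60,80),(95,115),(115,145)):
    k=roi&(W[...,2]>a)&(W[...,2]<b); 
    if k.sum()>3: print(a,b,k.sum(),cv2.minAreaRect(W[k][:,:2].astype(np.float32)), np.median(W[k],0))
# scraper top
k=np.zeros_like(roi); k[215:245,245:270]=1; k&=(W[...,2]>48)
P=W[k]; print('scr',k.sum(),np.median(P,0),P.max(0),cv2.minAreaRect(P[:,:2].astype(np.float32)))
# table
print(np.median(W[225:240,90:95,2]), np.median(W[225:240,270:290,2]))
E
```

```text
Traceback (most recent call last):
ValueError: attempt to get argmax of an empty sequence
```

```bash
python3 - <<'E'
from h import *
p,W,d=cloud('top')
for v in (178,186,192): print([tuple(W[v,u].round().astype(int)) + (int(p[v,u].sum()),) for u in range(136,256,4)])
P=W[225:255,60:360].reshape(-1,3); P=P[abs(P[:,2])<25]
A=np.c_[P[:,:2],np.ones(len(P))]; print(np.linalg.lstsq(A,P[:,2],rcond=None)[0], np.median(P[:,2]))
k=np.zeros(d.shape,bool); k[215:245,245:270]=1; k&=(W[...,2]>45)
P=W[k]; print('scr',k.sum(),np.median(P,0),P.max(0),cv2.minAreaRect(P[:,:2].astype(np.float32)))
E
```

```text
[(np.int64(579), np.int64(240), np.int64(5), 612), (np.int64(580), np.int64(227), np.int64(-3), 601), (np.int64(578), np.int64(207), np.int64(15), 432), (np.int64(578), np.int64(191), np.int64(19), 630), (np.int64(579), np.int64(177), np.int64(15), 627), (np.int64(579), np.int64(163), np.int64(13), 632), (np.int64(580), np.int64(149), np.int64(7), 490), (np.int64(578), np.int64(129), np.int64(32), 259), (np.int64(578), np.int64(113), np.int64(34), 255), (np.int64(578), np.int64(98), np.int64(36), 344), (np.int64(578), np.int64(83), np.int64(38), 292), (np.int64(579), np.int64(69), np.int64(35), 260), (np.int64(578), np.int64(53), np.int64(43), 495), (np.int64(579), np.int64(39), np.int64(39), 340), (np.int64(579), np.int64(25), np.int64(35), 263), (np.int64(579), np.int64(9), np.int64(40), 260), (np.int64(579), np.int64(-5), np.int64(39), 258), (np.int64(580), np.int64(-20), np.int64(36), 264), (np.int64(576), np.int64(-39), np.int64(73), 279), (np.int64(581), np.int64(-48), np.int64(28), 363), (np.int64(581), np.int64(-64), np.int64(37), 446), (np.int64(574), np.int64(-84), np.int64
[... 3052 characters left out ...]
.int64(134), 252), (np.int64(527), np.int64(-97), np.int64(74), 286), (np.int64(528), np.int64(-111), np.int64(67), 463), (np.int64(528), np.int64(-126), np.int64(70), 471), (np.int64(527), np.int64(-141), np.int64(76), 472), (np.int64(528), np.int64(-155), np.int64(71), 484), (np.int64(528), np.int64(-169), np.int64(76), 487), (np.int64(534), np.int64(-182), np.int64(-4), 377), (np.int64(530), np.int64(-198), np.int64(55), 379)]
[ 5.61904135e-03 -6.77007150e-04 -2.73374910e+00] -0.7999754138178146
scr 160 [ 393.00002281 -218.57653116   59.93662438] [ 428.83650956 -192.5031792  1530.91318342] ((391.803466796875, -220.08258056640625), (79.4975357055664, 25.725984573364258), 32.76320266723633)
```

```bash
cat >> h.py <<'E'
def project(m,P):
    return cv2.projectPoints(np.asarray(P,float).reshape(-1,1,3),np.array(m['rvec'],float),np.array(m['tvec'],float).ravel(),np.array([[m['fx'],0,m['cx']],[0,m['fy'],m['cy']],[0,0,1.]]),None)[0].reshape(-1,2)
def ortho(n,z,x0,x1,y0,y1,s=2,p=None):
    "top-left = (x1,y1); row down = -x, col right = -y, s px/mm"
    q,d,m=load(n); p=q if p is None else p
    c=np.array([[x1,y1,z],[x1,y0,z],[x0,y0,z],[x0,y1,z]],float)
    w=(y1-y0)*s;h=(x1-x0)*s
    H=cv2.getPerspectiveTransform(np.float32([[0,0],[w,0],[w,h],[0,h]]),project(m,c).astype(np.float32))
    return cv2.warpPerspective(p,H,(int(w),int(h)),flags=cv2.INTER_CUBIC|cv2.WARP_INVERSE_MAP)
def ray(m,u,v,z):
    R=cv2.Rodrigues(np.array(m['rvec'],float))[0]; t=np.array(m['tvec'],float).ravel()
    o=-R.T@t; r=R.T@np.array([(u-m['cx'])/m['fx'],(v-m['cy'])/m['fy'],1]); return o+r*(z-o[2])/r[2]
E
python3 - <<'E'
from h import *
for n in('top','scene'):
    o=ortho(n,36,450,640,-160,240,2)
    g=o.astype(int).sum(-1)
    save('or_%s.png'%n,o,1)
    if n=='top':
        k=(g<310).astype(np.uint8); k=cv2.morphologyEx(k,cv2.MORPH_OPEN,np.ones((9,9)))
        N,l,s,c=cv2.connectedComponentsWithStats(k); i=1+s[1:,4].argmax(); print(s[i])
        cs=cv2.findContours((l==i).astype(np.uint8),0,2)[0][0]
        P=np.c_[640-cs[:,0,1]/2,240-cs[:,0,0]/2].astype(np.float32); print(cv2.minAreaRect(P))
    # side lines by gradient: for columns y, find top/bottom edge of dark
    for y in range(130,-20,-10):
        col=g[:,int((240-y)*2)]; dk=np.where(col<330)[0]; print(y,640-dk.min()/2,640-dk.max()/2) if len(dk) else 0
E
```

```text
[  190    52   388   237 60754]
((554.7637329101562, 46.92628479003906), (187.5131378173828, 100.60099792480469), 82.12606048583984)
130 615.0 516.5
120 613.5 517.5
110 613.5 515.0
100 610.0 513.5
90 610.5 512.5
80 608.0 510.5
70 607.0 510.0
60 605.5 504.0
50 604.5 507.5
40 603.5 504.5
30 601.0 504.0
20 600.0 503.0
10 597.5 500.5
0 597.0 500.5
-10 595.5 495.0
130 623.5 475.5
120 628.0 474.5
110 621.0 474.5
100 620.0 471.5
90 618.5 470.5
80 617.0 470.5
70 616.0 467.5
60 614.0 467.0
50 613.5 463.5
40 611.0 464.0
30 610.5 462.0
20 607.5 460.0
10 608.0 460.5
0 605.5 457.0
-10 605.0 457.0
```

View pics/or_top.png

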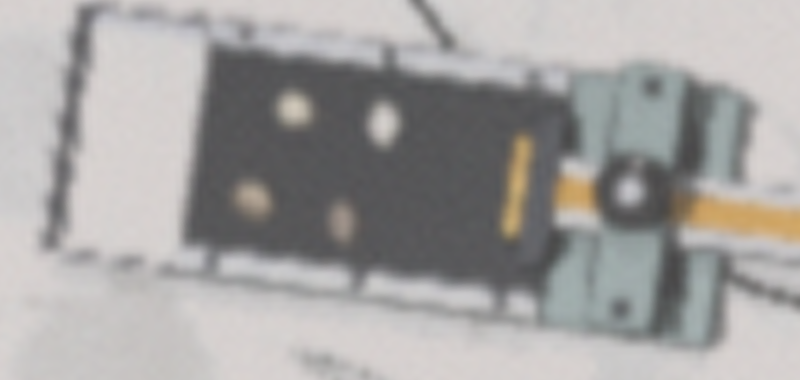

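View pics/or_scene.png

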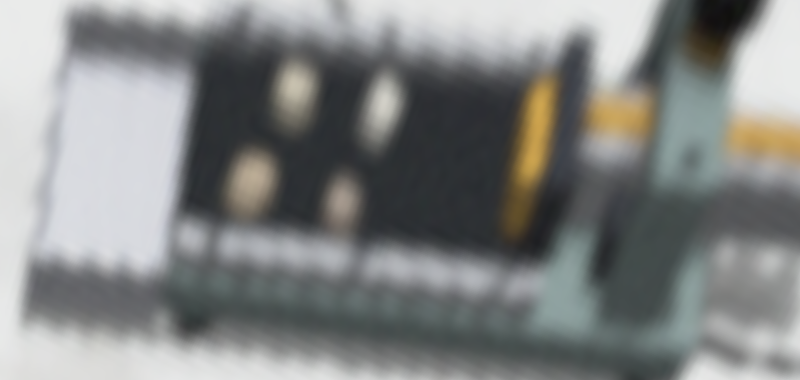

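```bash
python3 - <<'E'
from h import *
from scipy.optimize import minimize
# knob top at ~137+0.8 
o=ortho('top',138,500,580,-125,-45,6); save('kn_top.png',o,1)
o2=ortho('top',61,350,440,-270,-170,5); o3=ortho('scene',61,350,440,-270,-170,5)
save('scr.png',np.hstack([o2,o3]),.8)
# fit plate rectangle rails: subpixel edges
o=ortho('top',36,450,640,-160,240,2); g=o.astype(float).sum(-1)
up=[];lo=[]
for y in range(135,0,-2):
    c=int((240-y)*2); col=g[:,c]; dd=np.diff(cv2.GaussianBlur(col[:,None],(1,7),0)[:,0])
    mid=int((640-(550.5+0.133*y))*2)
    i=np.argmin(dd[mid-125:mid-75])+mid-125; j=np.argmax(dd[mid+75:mid+125])+mid+75
    up.append((y,640-(i+.5)/2)); lo.append((y,640-(j+.5)/2))
for e in(up,lo):
    e=np.float32(e); vx,vy,x0,y0=cv2.fitLine(e,cv2.DIST_HUBER,0,.01,.01).ravel(); s=vy/vx; print('slope',np.degrees(np.arctan(s)),'x at y=70',y0+s*(70-x0))
ed=[]
for x in range(525,612,3):
    r=int((640-x)*2); row=g[r]; c=int((240-(141.3-.13*(x-568)))*2); dd=np.diff(cv2.GaussianBlur(row[None],(7,1),0)[0]); k=np.argmin(dd[c-30:c+30])+c-30
    ed.append((x,240-(k+.5)/2))
e=np.float32(ed); vx,vy,x0,y0=cv2.fitLine(e,cv2.DIST_HUBER,0,.01,.01).ravel(); s=vy/vx; print('edge slope',np.degrees(np.arctan(s)),'y at x=568',y0+s*(568-x0))
E
```

```text
slope 7.973265 x at y=70 609.4362
slope 8.047259 x at y=70 506.33432
edge slope -8.681578 y at x=568 142.51826
```

View pics/kn_top.png

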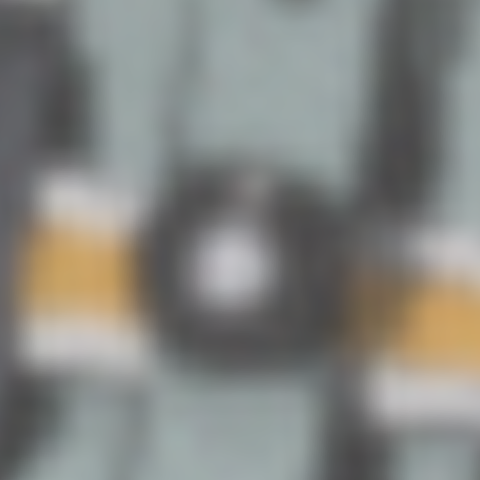

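View pics/scr.png

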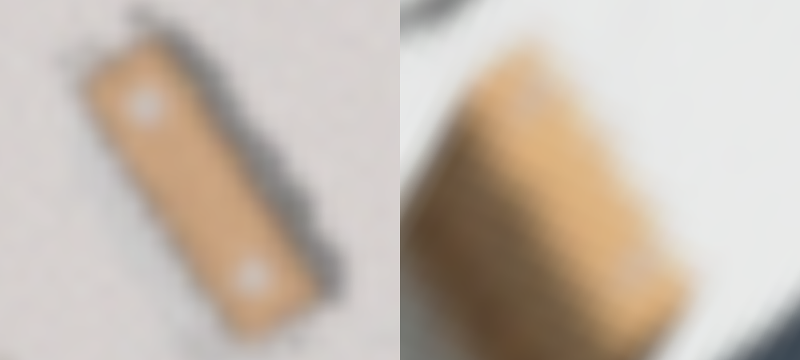

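```bash
cat >> h.py <<'E'
TH=np.radians(-8.0); UX=np.array([np.cos(TH),np.sin(TH)]); UY=np.array([-np.sin(TH),np.cos(TH)]); O=np.array([549.2,8.7])
def w(sx,sy): return O+UX*sx+UY*sy
def sl(x,y): r=np.array([x,y])-O; return r@UX,r@UY
def go(x,y,z,alpha=None,row=None):
    s=state(); R=s['tool_rot']; d=np.array([x,y,z])-s['tcp_pos']; t=R.T@d
    a=np.degrees(np.arctan2(R[1,0],R[0,0]))
    print('t',round(s['t'],2),'tcp',s['tcp_pos'].round(1),'slide',np.round(sl(*s['tcp_pos'][:2]),1),'alpha',round(a,2),'tilt',R[2].round(4),'F',s['force'].round(1),'w',round(s['grip_width'],1))
    print(' tool shift mm',t.round(1),'rows',np.ceil(np.linalg.norm(t)/40), 'spin', None if alpha is None else round(np.radians((a-alpha+180)%360-180),3), 'q',s['qpos'].round(0))
E
python3 -m pendant '[[0.085,[-0.0284,-0.0252,0],0],[0.085,[-0.0284,-0.0252,0],0],[0.085,[-0.0284,-0.0252,0],0],[0.085,[-0.0284,-0.0252,0],0],[0.085,[-0.0284,-0.0252,0],0],[0.085,[-0.0284,-0.0252,0],0],[0.085,[-0.0284,-0.0252,0],0],[0.085,[-0.0284,-0.0252,0],0],[0.085,[-0.0284,-0.0252,0],0],[0.085,[-0.0284,-0.0252,0],0],[0.085,[-0.01,-0.01,0],-0.12],[0.085,[0,0,0],-0.12]]' 40
python3 -c "
from h import *
go(392.6,-221,150,-57.8)"
```

```text
t: 1.1
tcp_pos: [370.7, -261.8, 242.2]
tool_rot: [[0.53, -0.848, -0.009], [-0.848, -0.531, 0.006], [-0.01, 0.005, -1.0]]
force: [-0.2, -0.5, 0.4]
grip_width: 85.0
t 1.1 tcp [ 370.7 -261.8  242.2] slide [-139.1 -292.7] alpha -57.96 tilt [-0.0098  0.0048 -0.9999] F [-0.2 -0.5  0.4] w 85.0
 tool shift mm [-22.1 -40.6  92.2] rows 3.0 spin -0.003 q [ 45.   8. -16. 116.   3.  57. -31.]
```

```bash

python3 -m pendant '[[0.085,[-0.0110,-0.0203,0.01],0],[0.085,[-0.0110,-0.0203,0.02],0],[0.085,[0,0,0.03],0],[0.085,[0,0,0.03],0],[0.085,[0,0,0],0]]'
python3 -c "
from h import *
go(392.6,-221,100,-57.8)
p,d,m=cam('top');save('a1.png',p[180:250,210:300],6);p,d,m=cam('scene');save('a2.png',p[150:260,210:350],5)"
```

```text
t: 1.52
tcp_pos: [395.7, -217.1, 151.3]
tool_rot: [[0.54, -0.842, -0.003], [-0.842, -0.54, 0.003], [-0.004, 0.001, -1.0]]
force: [-1.3, -0.8, -0.2]
grip_width: 84.4
t 1.52 tcp [ 395.7 -217.1  151.3] slide [-120.6 -244.9] alpha -57.34 tilt [-0.004   0.0014 -1.    ] F [-1.3 -0.8 -0.2] w 84.4
 tool shift mm [ 1.8  4.7 51.3] rows 2.0 spin 0.008 q [ 39.  15. -18. 122.   6.  44. -40.]
```

View pics/a2.png

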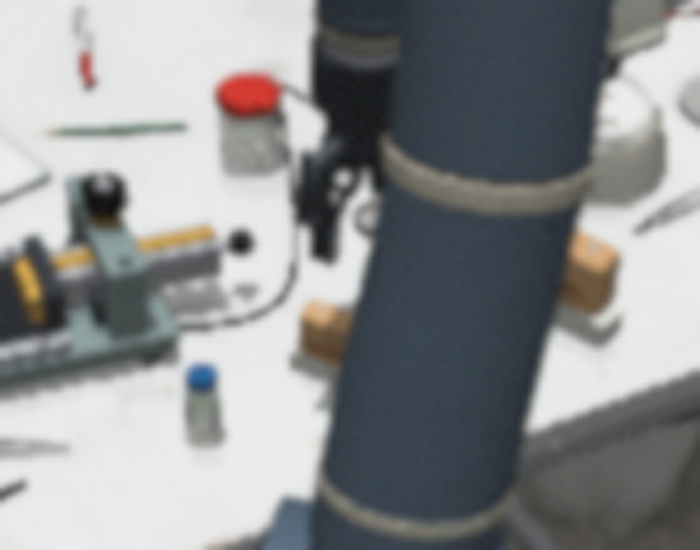

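View pics/a1.png

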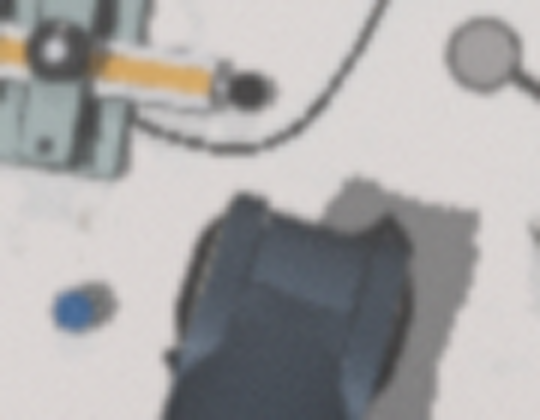

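The views show the hand above the middle scraper, with the vial (blue cap) well clear to the left. Next I correct and descend.

```bash

python3 -m pendant '[[0.085,[0.0018,0.0045,0.02],0.008],[0.085,[0,0,0.025],0],[0.085,[0,0,0.025],0],[0.085,[0,0,0],0]]'
python3 -c "
from h import *
go(392.6,-221,44,-57.8)"
```

```text
t: 1.95
tcp_pos: [401.8, -228.5, 91.6]
tool_rot: [[0.527, -0.849, 0.018], [-0.849, -0.528, -0.011], [0.019, -0.01, -1.0]]
force: [-0.8, -0.2, 1.1]
grip_width: 85.0
t 1.95 tcp [ 401.8 -228.5   91.6] slide [-113.  -255.4] alpha -58.16 tilt [ 0.0187 -0.0095 -0.9998] F [-0.8 -0.2  1.1] w 85.0
 tool shift mm [-12.1   4.3  47.4] rows 2.0 spin -0.006 q [ 38.  20. -16. 124.  10.  35. -44.]
```

```bash

python3 -m pendant '[[0.085,[0,0,0],0],[0.085,[0,0,0],0]]'
python3 -c "
from h import *
go(392.6,-221,75,-57.8)"
```

```text
t: 2.12
tcp_pos: [403.4, -230.2, 94.6]
tool_rot: [[0.526, -0.85, 0.021], [-0.85, -0.526, -0.013], [0.022, -0.011, -1.0]]
force: [-0.2, -0.1, 0.3]
grip_width: 85.1
t 2.12 tcp [ 403.4 -230.2   94.6] slide [-111.1 -256.9] alpha -58.25 tilt [ 0.0222 -0.011  -0.9997] F [-0.2 -0.1  0.3] w 85.1
 tool shift mm [-14.    4.6  19.2] rows 1.0 spin -0.008 q [ 38.  20. -16. 124.  10.  35. -44.]
```

```bash

python3 -m pendant '[[0.085,[-0.006,0.002,0.004],0],[0.085,[-0.004,0.0015,0.008],0],[0.085,[-0.003,0.001,0.006],0],[0.085,[0,0,0],0]]'
python3 -c "
from h import *
go(392.6,-221,75,-57.8)"
```

```text
t: 2.45
tcp_pos: [395.4, -223.1, 80.2]
tool_rot: [[0.525, -0.851, 0.03], [-0.851, -0.525, -0.019], [0.032, -0.016, -0.999]]
force: [-0.3, 0.5, -0.6]
grip_width: 84.9
t 2.45 tcp [ 395.4 -223.1   80.2] slide [-120.1 -250.9] alpha -58.34 tilt [ 0.0319 -0.0159 -0.9994] F [-0.3  0.5 -0.6] w 84.9
 tool shift mm [-3.4  1.3  5.1] rows 1.0 spin -0.009 q [ 37.  21. -16. 126.  11.  32. -45.]
```

```bash

python3 -m pendant '[[0.085,[0,0,0],0],[0.085,[0,0,0],0],[0.085,[0,0,0],0]]'
python3 -c "
from h import *
go(392.6,-221,75,-57.8)"
```

```text
t: 2.7
tcp_pos: [395.1, -222.7, 80.2]
tool_rot: [[0.525, -0.85, 0.03], [-0.85, -0.526, -0.019], [0.032, -0.016, -0.999]]
force: [-0.2, -0.4, -0.3]
grip_width: 85.2
t 2.7 tcp [ 395.1 -222.7   80.2] slide [-120.4 -250.6] alpha -58.3 tilt [ 0.0318 -0.0157 -0.9994] F [-0.2 -0.4 -0.3] w 85.2
 tool shift mm [-2.9  1.3  5.1] rows 1.0 spin -0.009 q [ 37.  21. -16. 127.  11.  32. -45.]
```

```bash

python3 -m pendant '[[0.085,[-0.002,0.001,0.012],0],[0.085,[-0.002,0.001,0.018],0],[0.085,[0,0,0],0],[0.085,[0,0,0],0]]'
python3 -c "
from h import *
go(392.6,-221,44,-57.8)"
```

```text
t: 3.03
tcp_pos: [394.1, -221.8, 50.6]
tool_rot: [[0.525, -0.851, 0.034], [-0.85, -0.526, -0.021], [0.035, -0.018, -0.999]]
force: [0.5, -0.8, 0.2]
grip_width: 84.7
t 3.03 tcp [ 394.1 -221.8   50.6] slide [-121.6 -249.8] alpha -58.32 tilt [ 0.0353 -0.0179 -0.9992] F [ 0.5 -0.8  0.2] w 84.7
 tool shift mm [-1.7  0.9  6.6] rows 1.0 spin -0.009 q [ 36.  24. -14. 128.  13.  27. -47.]
```

```bash

python3 -m pendant '[[0.085,[-0.002,0.001,0.006],-0.006],[0.085,[0,0,0],0]]' 60
python3 -m pendant '[[0.02,[0,0,0],0],[0.02,[0,0,0],0],[0.02,[0,0,0],0],[0.02,[0,0,0],0],[0.02,[0,0,0],0],[0.02,[0,0,0],0],[0.02,[0,0,0],0],[0.02,[0,0,0],0]]' 60
python3 -c "
from h import *
go(392.6,-221,44,-57.8)"
```

```text
t: 3.2
tcp_pos: [392.9, -220.9, 45.0]
tool_rot: [[0.53, -0.847, 0.035], [-0.847, -0.531, -0.021], [0.036, -0.018, -0.999]]
force: [0.7, 0.6, -1.0]
grip_width: 85.3
t: 3.87
tcp_pos: [393.6, -221.0, 47.0]
tool_rot: [[0.53, -0.847, 0.037], [-0.847, -0.531, -0.022], [0.038, -0.019, -0.999]]
force: [-0.7, -0.1, -2.1]
grip_width: 25.1
t 3.87 tcp [ 393.6 -221.    47. ] slide [-122.1 -249.2] alpha -57.95 tilt [ 0.0383 -0.0194 -0.9991] F [-0.7 -0.1 -2.1] w 25.1
 tool shift mm [-0.7  0.9  3. ] rows 1.0 spin -0.003 q [ 36.  24. -14. 128.  14.  27. -47.]
```

```bash

python3 -m pendant '[[0.02,[0,0,-0.02],0],[0.02,[0,0,-0.03],0],[0.02,[0,0,-0.03],0],[0.02,[0,0,-0.03],0],[0.02,[0,0,-0.03],0],[0.02,[0,0,-0.03],0],[0.02,[0,0,0],0],[0.02,[0,0,0],0]]'
python3 -c "
from h import *
go(*w(0,8),215,-98.0)"
```

```text
t: 4.53
tcp_pos: [384.6, -216.4, 221.6]
tool_rot: [[0.531, -0.847, 0.029], [-0.847, -0.531, -0.018], [0.031, -0.015, -0.999]]
force: [0.1, -0.3, -2.7]
grip_width: 25.3
t 4.53 tcp [ 384.6 -216.4  221.6] slide [-131.6 -245.8] alpha -57.93 tilt [ 0.0308 -0.0149 -0.9994] F [ 0.1 -0.3 -2.7] w 25.3
 tool shift mm [-109.6 -264.     7.2] rows 8.0 spin 0.699 q [ 42.   7. -19. 120.   3.  51. -37.]
```

```bash

python3 -m pendant '[[0.02,[-0.0122,-0.0293,0],0],[0.02,[-0.0122,-0.0293,0],0],[0.02,[-0.0122,-0.0293,0],0],[0.02,[-0.0122,-0.0293,0],0],[0.02,[-0.0122,-0.0293,0],0],[0.02,[-0.0122,-0.0293,0],0],[0.02,[-0.0122,-0.0293,0],0],[0.02,[-0.006,-0.015,0],0],[0.02,[0,0,0],0.116],[0.02,[0,0,0],0.116],[0.02,[0,0,0],0.116],[0.02,[0,0,0],0.116],[0.02,[0,0,0],0.116],[0.02,[0,0,0],0],[0.02,[0,0,0],0]]'
python3 -c "
from h import *
go(*w(0,8),150,-98.0)"
```

```text
t: 5.78
tcp_pos: [517.9, -12.7, 196.6]
tool_rot: [[-0.047, -0.999, -0.009], [-0.999, 0.047, -0.011], [0.012, 0.009, -1.0]]
force: [-0.7, 0.4, -2.1]
grip_width: 25.3
t 5.78 tcp [517.9 -12.7 196.6] slide [-28.1 -25.5] alpha -92.68 tilt [ 0.0119  0.0086 -0.9999] F [-0.7  0.4 -2.1] w 25.3
 tool shift mm [-31.3 -31.5  45.9] rows 2.0 spin 0.093 q [  14.   17.  -21.  111.    8.   54. -104.]
```

```bash

python3 -m pendant '[[0.02,[0,0,0],0.046],[0.02,[0,0,0],0.046],[0.02,[-0.015,-0.016,0],0],[0.02,[-0.015,-0.016,0.0],0],[0.02,[0,0,0],0],[0.02,[0,0,0],0]]'
python3 -c "
from h import *
go(*w(0,8),150,-98.0)"
```

```text
t: 6.28
tcp_pos: [551.1, 11.8, 189.7]
tool_rot: [[-0.128, -0.992, -0.02], [-0.992, 0.128, -0.012], [0.015, 0.018, -1.0]]
force: [-0.4, -0.8, -2.1]
grip_width: 25.1
t 6.28 tcp [551.1  11.8 189.7] slide [1.5 3.3] alpha -97.36 tilt [ 0.0147  0.0184 -0.9997] F [-0.4 -0.8 -2.1] w 25.1
 tool shift mm [-5.3  0.7 39.7] rows 2.0 spin 0.011 q [  10.   21.  -20.  107.    9.   55. -112.]
```

```bash

python3 -m pendant '[[0.02,[-0.003,0,0.012],0.006],[0.02,[-0.002,0,0.028],0.006],[0.02,[0,0,0.028],0],[0.02,[0,0,0.012],0],[0.02,[0,0,0.0],0],[0.02,[0,0,0],0]]'
python3 -c "
from h import *
go(*w(0,8),84,-98.0)
p,d,m=cam('top');save('b1.png',p[140:230,120:260],5);p,d,m=cam('scene');save('b2.png',p[150:260,130:290],4.5)"
```

```text
t: 6.78
tcp_pos: [546.3, 13.7, 102.6]
tool_rot: [[-0.138, -0.99, -0.024], [-0.99, 0.138, -0.013], [0.016, 0.022, -1.0]]
force: [-0.1, 0.5, -3.2]
grip_width: 25.3
t 6.78 tcp [546.3  13.7 102.6] slide [-3.6  4.6] alpha -97.92 tilt [ 0.0162  0.0222 -0.9996] F [-0.1  0.5 -3.2] w 25.3
 tool shift mm [-3.7 -4.  18.4] rows 1.0 spin 0.001 q [   8.   27.  -19.  112.   13.   45. -116.]
```

View pics/b2.png

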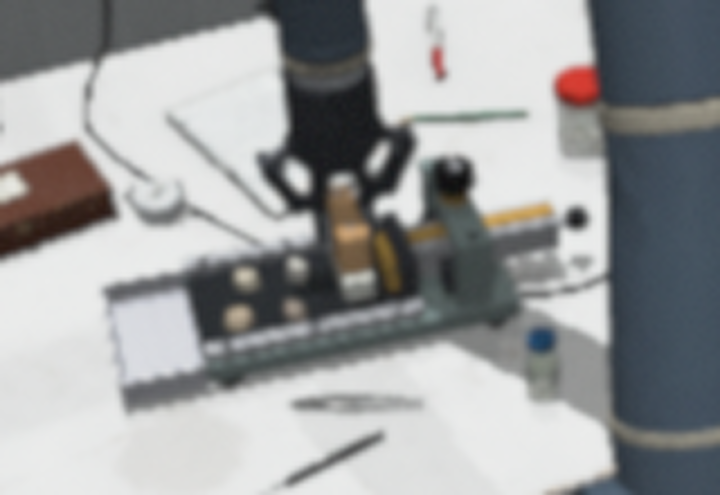

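View pics/b1.png

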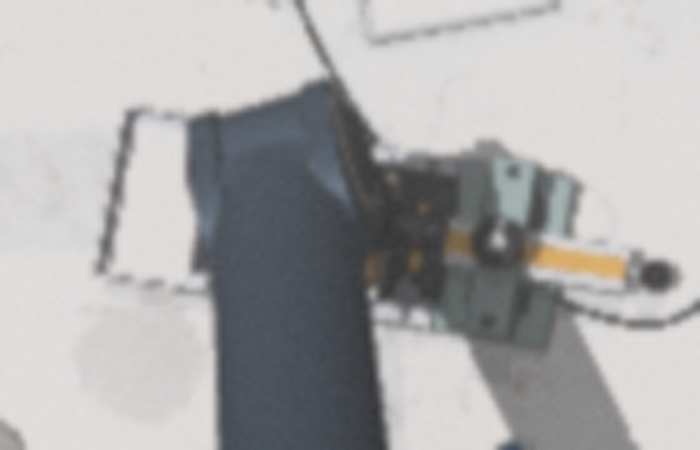

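```bash
python3 - <<'E'
from h import *
p,W,d=cloud('scene')
r=W[...,:2]-O; sx=r@UX; sy=r@UY; z=W[...,2]
hsv=cv2.cvtColor(p,cv2.COLOR_RGB2HSV)
k=(hsv[...,0]>6)&(hsv[...,0]<24)&(hsv[...,1]>70)&(abs(sy-5)<25)&(abs(sx)<70)&(z>50)&(z<130)
print(k.sum(),np.percentile(sx[k],[0,5,25,50,75,100]),np.percentile(sy[k],[5,50,95]),np.percentile(z[k],[5,50,95,100]))
# pixel edges of near end: white nylon
for v in range(196,222,2): print(v,[(int(p[v,u].sum()),int(sx[v,u]),int(sy[v,u]),int(z[v,u])) for u in range(202,218,2)])
E
```

```text
129 [-47.24787397 -43.8412382  -40.17396908 -30.10166449 -12.70024555
  20.75160724] [-6.33657055  6.55179277 17.8701983 ] [ 87.17247994 115.83563717 120.33661802 122.02919158]
196 [(166, -12, 22, 128), (267, 0, 12, 116), (282, -3, 6, 118), (257, -3, -1, 116), (176, -1153, 213, 1040), (276, -8, -15, 116), (629, 130, -51, 2), (603, 131, -60, 0)]
198 [(193, -15, 23, 122), (255, -12, 15, 118), (277, -14, 8, 118), (277, -14, 1, 115), (232, -16, -5, 116), (202, -15, -13, 112), (318, 61, -37, 48), (215, 31, -38, 71)]
200 [(200, -12, 23, 110), (294, -21, 17, 115), (405, -25, 11, 117), (417, -25, 3, 116), (400, -34, -1, 121), (233, -1153, 213, 1040), (168, 33, -30, 61), (133, 12, -34, 77)]
202 [(199, -12, 24, 101), (294, -20, 18, 105), (451, -36, 13, 117), (441, -41, 7, 119), (398, -40, 0, 116), (244, -39, -7, 114), (243, 21, -27, 61), (154, 13, -33, 65)]
204 [(217, 56, 13, 34), (235, -13, 18, 91), (301, -42, 15, 112), (297, -40, 7, 109), (275, -41, 0, 108), (199, -38, -7, 104), (261, 8, -24, 62), (218, 4, -31, 63)]
206 [(181, 41, 17, 36), (220, -4, 17, 73), (266, -40, 15, 101), (271, -41, 8
[... 525 characters left out ...]
), (143, -7, -18, 36), (188, -17, -24, 42)]
214 [(109, -5, 27, 36), (129, -6, 20, 35), (306, -12, 13, 38), (368, -48, 12, 68), (353, -46, 4, 65), (301, -47, -2, 63), (133, -21, -15, 39), (146, -22, -23, 37)]
216 [(131, -16, 30, 36), (131, -18, 22, 36), (213, -22, 16, 38), (276, -26, 9, 39), (240, -25, 1, 36), (188, -30, -5, 38), (117, -30, -13, 37), (170, -31, -20, 35)]
218 [(139, -24, 32, 33), (144, -30, 25, 37), (171, -28, 17, 33), (217, -31, 10, 33), (247, -36, 3, 36), (318, -54, 0, 50), (404, -58, -7, 51), (435, -51, -16, 43)]
220 [(314, -39, 35, 37), (417, -51, 29, 46), (437, -51, 22, 44), (471, -58, 16, 48), (497, -56, 8, 44), (453, -60, 1, 46), (433, -63, -5, 46), (404, -59, -13, 40)]
```

```bash

python3 -m pendant '[[0.02,[-0.004,-0.0015,0.003],0],[0.02,[-0.001,0,0.007],0],[0.02,[0,0,0.004],0],[0.02,[0,0,0],0]]'
python3 -c "
from h import *
go(*w(-2,8),84,-98.0)"
```

```text
t: 7.22
tcp_pos: [551.6, 18.9, 91.7]
tool_rot: [[-0.138, -0.99, -0.014], [-0.99, 0.139, -0.012], [0.014, 0.013, -1.0]]
force: [0.2, 0.5, -1.6]
grip_width: 25.2
t 7.22 tcp [551.6  18.9  91.7] slide [ 1.  10.5] alpha -97.96 tilt [ 0.0143  0.0126 -0.9998] F [ 0.2  0.5 -1.6] w 25.2
 tool shift mm [2.3 2.9 7.8] rows 1.0 spin 0.001 q [   8.   28.  -18.  112.   13.   43. -117.]
```

```bash

python3 -m pendant '[[0.02,[0.002,0.003,0.003],0],[0.02,[0,0,0.003],0],[0.02,[0,0,0],0]]'
python3 -c "
from h import *
go(*w(-2,8),84,-98.0)"
```

```text
t: 7.47
tcp_pos: [548.4, 17.3, 85.7]
tool_rot: [[-0.138, -0.99, -0.013], [-0.99, 0.138, -0.013], [0.014, 0.012, -1.0]]
force: [-0.2, 0.1, -2.0]
grip_width: 25.2
t 7.47 tcp [548.4  17.3  85.7] slide [-2.   8.4] alpha -97.93 tilt [ 0.0143  0.0115 -0.9998] F [-0.2  0.1 -2. ] w 25.2
 tool shift mm [ 0.4 -0.   1.7] rows 1.0 spin 0.001 q [   8.   28.  -18.  112.   14.   42. -117.]
```

```bash

python3 -m pendant '[[0.02,[-0.004,0,0.0015],0],[0.02,[-0.006,0,0],0],[0.02,[-0.006,0,0],0],[0.02,[-0.006,0,0],0],[0.02,[0,0,0],0]]'
python3 -c "
from h import *
go(*w(-2,60),84.5,-98.0)"
```

```text
t: 7.88
tcp_pos: [552.3, 40.9, 84.3]
tool_rot: [[-0.139, -0.99, -0.012], [-0.99, 0.139, -0.012], [0.014, 0.01, -1.0]]
force: [-0.6, 0.6, -1.4]
grip_width: 25.4
t 7.88 tcp [552.3  40.9  84.3] slide [-1.4 32.3] alpha -98.01 tilt [ 0.014   0.0099 -0.9999] F [-0.6  0.6 -1.4] w 25.4
 tool shift mm [-27.7   0.6  -0.6] rows 1.0 spin -0.0 q [   5.   29.  -18.  112.   14.   42. -119.]
```

```bash

python3 -m pendant '[[0.02,[-0.006,0.0003,0],0],[0.02,[-0.006,0,0],0],[0.02,[-0.006,0.0003,0],0],[0.02,[-0.006,0,0],0],[0.02,[-0.006,0,0],0],[0.02,[0,0,0],0]]'
python3 -c "
from h import *
go(*w(-2,100),84.3,-98.0)"
python3 -m pendant '[[0.02,[-0.006,0.0002,0],0],[0.02,[-0.006,0,0],0],[0.02,[-0.006,0.0002,0],0],[0.02,[0,0,0],0]]'
python3 -c "
from h import *
go(*w(-2,100),84.3,-98.0)
p,d,m=cam('scene');save('b3.png',p[150:260,130:290],4.5)"
```

```text
t: 8.38
tcp_pos: [556.6, 74.9, 84.2]
tool_rot: [[-0.137, -0.99, -0.011], [-0.99, 0.138, -0.012], [0.014, 0.009, -1.0]]
force: [0.2, 0.7, -1.3]
grip_width: 24.9
t 8.38 tcp [556.6  74.9  84.2] slide [-1.9 66.6] alpha -97.9 tilt [ 0.0138  0.0091 -0.9999] F [ 0.2  0.7 -1.3] w 24.9
 tool shift mm [-33.4   0.1  -0.6] rows 1.0 spin 0.002 q [   2.   29.  -18.  111.   14.   43. -123.]
t: 8.72
tcp_pos: [559.1, 94.1, 84.1]
tool_rot: [[-0.138, -0.99, -0.011], [-0.99, 0.138, -0.013], [0.015, 0.009, -1.0]]
force: [0.7, 0.3, -1.7]
grip_width: 25.1
t 8.72 tcp [559.1  94.1  84.1] slide [-2.1 86. ] alpha -97.94 tilt [ 0.0145  0.0087 -0.9999] F [ 0.7  0.3 -1.7] w 25.1
 tool shift mm [-14.   -0.1  -0.4] rows 1.0 spin 0.001 q [  -0.   30.  -18.  110.   14.   43. -125.]
```

View pics/b3.png

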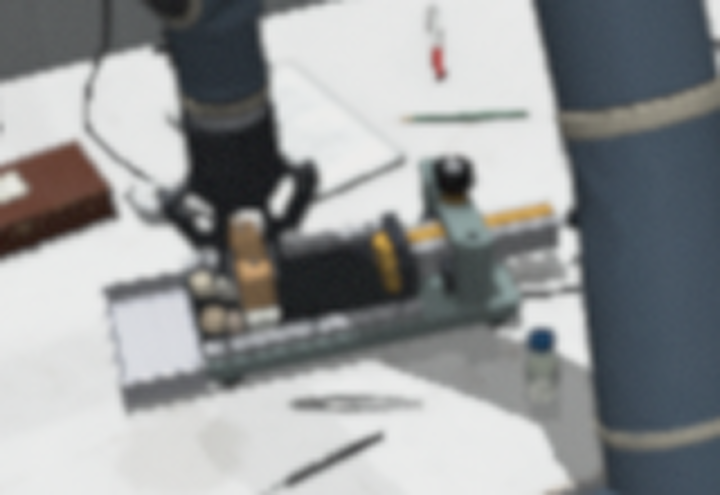

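The picture shows all four chips bunched ahead of the scraper, around (205–235, 280–320), with nothing behind it. I keep pushing, more slowly.

```bash

python3 -m pendant '[[0.02,[-0.004,0,0],0],[0.02,[-0.004,0,0],0],[0.02,[-0.004,0,0],0],[0.02,[-0.004,0,0],0],[0.02,[-0.004,0,0],0],[0.02,[-0.004,0,0],0],[0.02,[-0.004,0,0],0],[0.02,[-0.004,0,0],0],[0.02,[-0.004,0,0],0]]'
python3 -c "
from h import *
go(*w(-2,140),84.3,-98.0)"
```

```text
t: 9.52
tcp_pos: [565.2, 129.3, 83.9]
tool_rot: [[-0.142, -0.99, -0.01], [-0.99, 0.142, -0.017], [0.018, 0.008, -1.0]]
force: [-0.8, -0.9, 0.9]
grip_width: 25.3
t 9.52 tcp [565.2 129.3  83.9] slide [ -1.  121.7] alpha -98.18 tilt [ 0.0182  0.0079 -0.9998] F [-0.8 -0.9  0.9] w 25.3
 tool shift mm [-18.3   1.1  -0.7] rows 1.0 spin -0.003 q [  -4.   31.  -18.  108.   14.   44. -128.]
```

```bash

python3 -m pendant '[[0.02,[-0.004,0.001,0],0],[0.02,[-0.004,0,0],0],[0.02,[-0.004,0,0],0],[0.02,[-0.004,0,0],0],[0.02,[0,0,0],0],[0.02,[0,0,0],0]]'
python3 -c "
from h import *
go(*w(-2,140),84.3,-98.0)
p,d,m=cam('scene');save('b4.png',p[150:260,130:290],4.5);p,d,m=cam('top');save('b5.png',p[140:230,120:260],5)"
```

```text
t: 10.02
tcp_pos: [567.0, 149.3, 83.8]
tool_rot: [[-0.14, -0.99, -0.009], [-0.99, 0.14, -0.015], [0.016, 0.007, -1.0]]
force: [0.4, -1.2, 1.3]
grip_width: 25.5
t 10.02 tcp [567.  149.3  83.8] slide [ -1.9 141.7] alpha -98.05 tilt [ 0.0165  0.0069 -0.9998] F [ 0.4 -1.2  1.3] w 25.5
 tool shift mm [ 1.7  0.1 -0.5] rows 1.0 spin -0.001 q [  -6.   31.  -18.  107.   14.   45. -130.]
```

View pics/b4.png

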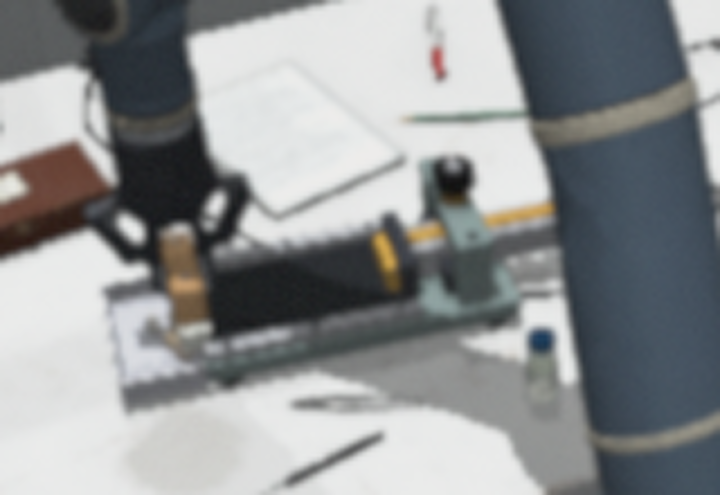

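View pics/b5.png

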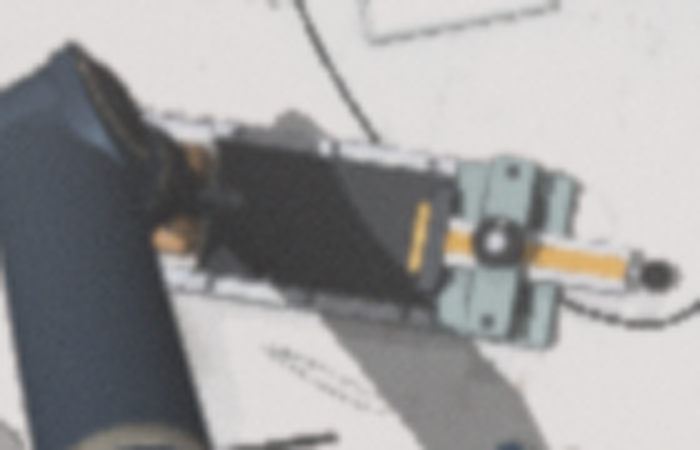

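```bash

python3 -m pendant '[[0.02,[-0.003,0,0],0],[0.02,[-0.003,0,0],0],[0.02,[-0.003,0,0],0],[0.02,[0,0,0],0],[0.02,[0,0,0],0]]'
python3 -c "
from h import *
go(*w(-2,140),84.3,-98.0)
p,d,m=cam('scene');save('b6.png',p[190:245,140:220],9)"
```

```text
t: 10.53
tcp_pos: [567.7, 158.8, 83.1]
tool_rot: [[-0.141, -0.99, -0.011], [-0.99, 0.141, -0.015], [0.016, 0.009, -1.0]]
force: [0.1, -0.5, -1.8]
grip_width: 25.3
t 10.53 tcp [567.7 158.8  83.1] slide [ -2.6 151.2] alpha -98.11 tilt [ 0.0161  0.0085 -0.9998] F [ 0.1 -0.5 -1.8] w 25.3
 tool shift mm [11.2 -0.6 -1. ] rows 1.0 spin -0.002 q [  -6.   32.  -18.  107.   14.   45. -131.]
```

View pics/b6.png

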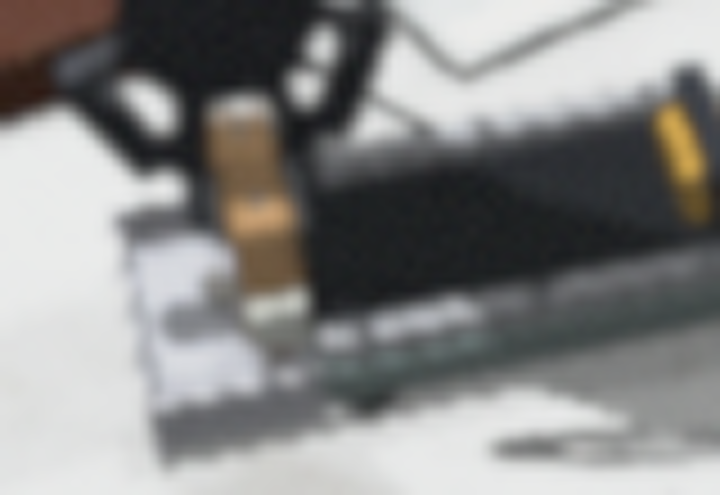

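```bash

python3 -m pendant '[[0.02,[0,0,-0.015],0],[0.02,[0,0,-0.03],0],[0.02,[0,0,-0.03],0],[0.02,[0,0,-0.03],0],[0.02,[0,0,-0.03],0],[0.02,[0,0,0],0]]'
python3 -c "
from h import *
go(*w(-150,100),200,-98.0)
p,d,m=cam('scene');save('b7.png',p[190:245,140:220],9)"
```

```text
t: 11.08
tcp_pos: [565.4, 161.6, 218.1]
tool_rot: [[-0.138, -0.99, -0.024], [-0.99, 0.139, -0.016], [0.019, 0.022, -1.0]]
force: [0.3, 0.7, -1.7]
grip_width: 25.4
t 11.08 tcp [565.4 161.6 218.1] slide [ -5.2 153.7] alpha -97.95 tilt [ 0.0187  0.0216 -0.9996] F [ 0.3  0.7 -1.7] w 25.4
 tool shift mm [ 53.2 144.4  22.3] rows 4.0 spin 0.001 q [  -4.   23.  -21.  100.    9.   60. -127.]
```

View pics/b7.png

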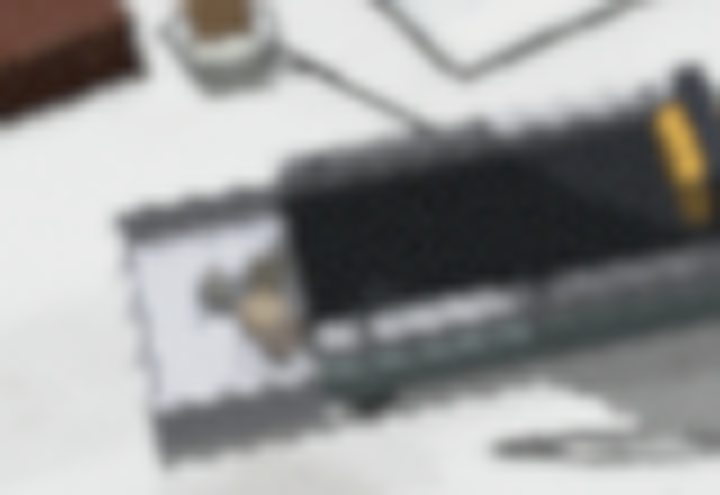

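```bash

python3 -m pendant '[[0.02,[0.02,0.006,-0.003],0],[0.02,[0.0336,0.0098,-0.003],0],[0.02,[0.0336,0.0098,-0.003],0],[0.02,[0.0336,0.0098,-0.003],0],[0.02,[0.0336,0.0098,-0.003],0],[0.02,[0.0336,0.0098,-0.003],0],[0.02,[0.0336,0.0098,-0.003],0],[0.02,[0,0,0],0],[0.02,[0,0,0],0]]'
python3 -c "
from h import *
go(392.6,-221,200,-58.0)
p,d,m=cam('scene');save('b8.png',p[190:245,140:220],9);p,d,m=cam('top');save('b9.png',p[140:230,120:260],5)"
```

```text
t: 11.88
tcp_pos: [457.4, -56.2, 229.9]
tool_rot: [[-0.133, -0.99, -0.051], [-0.991, 0.134, -0.013], [0.02, 0.049, -0.999]]
force: [0.1, 0.3, -1.1]
grip_width: 25.5
t 11.88 tcp [457.4 -56.2 229.9] slide [-81.9 -77. ] alpha -97.63 tilt [ 0.0199  0.0485 -0.9986] F [ 0.1  0.3 -1.1] w 25.5
 tool shift mm [171.4  40.6  35.3] rows 5.0 spin -0.692 q [  16.   10.  -17.  115.    4.   58. -101.]
```

View pics/b8.png

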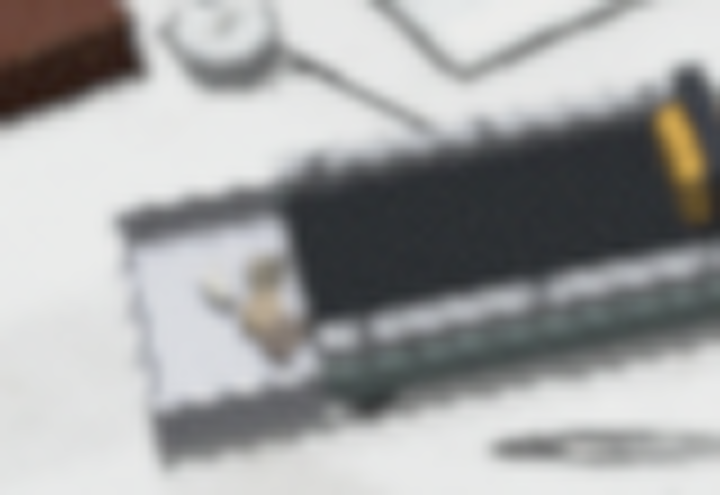

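View pics/b9.png

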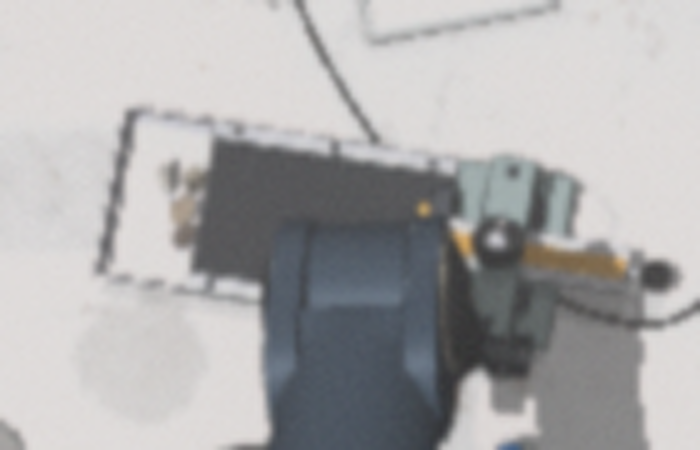

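```bash
python3 - <<'E'
from h import *
for n in('scene','top'):
    p,W,d=cloud(n)
    r=W[...,:2]-O; sx=r@UX; sy=r@UY; z=W[...,2]
    k=(abs(sx)<56)&(sy>133)&(sy<198)&(z<60)&(p.astype(int).sum(-1)<545)
    v,u=np.where(k)
    print(n); print([(u[i],v[i],int(sx[v[i],u[i]]),int(sy[v[i],u[i]]),int(z[v[i],u[i]]),int(p[v[i],u[i]].sum())) for i in range(len(u))] )
E
```

```text
scene
[(np.int64(171), np.int64(209), 52, 135, 43, 504), (np.int64(171), np.int64(210), 51, 136, 39, 359), (np.int64(171), np.int64(211), 49, 137, 36, 272), (np.int64(172), np.int64(211), 53, 133, 32, 222), (np.int64(171), np.int64(212), 40, 138, 39, 226), (np.int64(172), np.int64(212), 37, 134, 40, 174), (np.int64(171), np.int64(213), 47, 138, 28, 228), (np.int64(172), np.int64(213), 33, 135, 39, 164), (np.int64(172), np.int64(214), 32, 136, 35, 199), (np.int64(170), np.int64(215), 51, 143, 16, 538), (np.int64(171), np.int64(215), 51, 139, 15, 410), (np.int64(172), np.int64(215), 26, 137, 35, 242), (np.int64(173), np.int64(215), 24, 133, 36, 150), (np.int64(171), np.int64(216), 44, 140, 16, 475), (np.int64(172), np.int64(216), 17, 138, 38, 283), (np.int64(173), np.int64(216), 17, 134, 37, 156), (np.int64(171), np.int64(217), 46, 141, 9, 481), (np.int64(172), np.int64(217), 23, 138, 28, 305), (np.int64(173), np.int64(217), 10, 135, 38, 172), (np.int64(169), np.int64(218), 15, 150, 33, 519), (np.int64(170), np.int64(218), 23, 146, 25, 483), (np.int64(172), np.int64(218), 52, 137, -1, 
[... 24794 characters left out ...]
5), np.int64(188), -29, 152, 19, 417), (np.int64(156), np.int64(188), -29, 147, 21, 362), (np.int64(157), np.int64(188), -28, 146, 13, 368), (np.int64(158), np.int64(188), -27, 142, 12, 364), (np.int64(159), np.int64(188), -28, 133, 37, 303), (np.int64(155), np.int64(189), -33, 152, 17, 508), (np.int64(156), np.int64(189), -32, 149, 11, 468), (np.int64(157), np.int64(189), -31, 145, 13, 470), (np.int64(158), np.int64(189), -31, 142, 12, 439), (np.int64(158), np.int64(190), -34, 142, 9, 448), (np.int64(158), np.int64(191), -39, 134, 36, 435), (np.int64(158), np.int64(192), -43, 134, 34, 424), (np.int64(158), np.int64(193), -46, 133, 36, 406), (np.int64(158), np.int64(194), -50, 134, 31, 478)]
```

```bash

python3 -m pendant '[[0.02,[0.03,0.008,-0.002],0],[0.02,[0.034,0.008,-0.002],0],[0.02,[0.034,0.008,-0.002],0],[0.02,[0.034,0.008,-0.002],0],[0.02,[0.015,0.003,0],0],[0.02,[0,0,0],-0.115],[0.02,[0,0,0],-0.115],[0.02,[0,0,0],-0.115],[0.02,[0,0,0],-0.115],[0.02,[0,0,0],-0.115],[0.02,[0,0,0],0],[0.02,[0,0,0],0]]'
python3 -c "
from h import *
go(395,-223,130,-58.0)"
```

```text
t: 12.98
tcp_pos: [412.8, -185.4, 235.3]
tool_rot: [[0.483, -0.874, -0.056], [-0.875, -0.484, -0.004], [-0.023, 0.051, -0.998]]
force: [-0.5, -0.5, -2.1]
grip_width: 24.8
t 12.98 tcp [ 412.8 -185.4  235.3] slide [-108.  -211.2] alpha -61.09 tilt [-0.0233  0.051  -0.9984] F [-0.5 -0.5 -2.1] w 24.8
 tool shift mm [ 26.8  28.4 106.3] rows 3.0 spin -0.054 q [ 31.   9. -14. 115.   4.  59. -46.]
```

```bash

python3 -m pendant '[[0.02,[0.009,0.009,0.01],-0.02],[0.02,[0.009,0.009,0.025],-0.02],[0.02,[0.009,0.009,0.025],-0.014],[0.02,[0,0,0.025],0],[0.02,[0,0,0.015],0],[0.02,[0,0,0],0],[0.02,[0,0,0],0]]'
python3 -c "
from h import *
go(395,-223,60,-58.0)"
```

```text
t: 13.57
tcp_pos: [403.4, -219.1, 132.5]
tool_rot: [[0.527, -0.848, -0.051], [-0.85, -0.527, -0.004], [-0.023, 0.045, -0.999]]
force: [0.2, -0.2, -1.9]
grip_width: 25.4
t 13.57 tcp [ 403.4 -219.1  132.5] slide [-112.7 -245.9] alpha -58.19 tilt [-0.0233  0.0453 -0.9987] F [ 0.2 -0.2 -1.9] w 25.4
 tool shift mm [ 0.6  5.9 72.8] rows 2.0 spin -0.003 q [ 33.  17. -12. 121.   7.  45. -42.]
```

```bash

python3 -m pendant '[[0.02,[0.001,0.003,0.01],0],[0.02,[0,0.003,0.02],0],[0.02,[0,0,0.02],0],[0.02,[0,0,0.01],0],[0.02,[0,0,0.004],0],[0.02,[0,0,0],0],[0.02,[0,0,0],0]]'
python3 -c "
from h import *
go(395,-223,48,-58.0)"
```

```text
t: 14.15
tcp_pos: [402.3, -224.4, 70.7]
tool_rot: [[0.526, -0.849, -0.037], [-0.85, -0.526, -0.01], [-0.011, 0.037, -0.999]]
force: [0.5, -0.2, -0.8]
grip_width: 25.4
t 14.15 tcp [ 402.3 -224.4   70.7] slide [-113.1 -251.3] alpha -58.23 tilt [-0.0111  0.0371 -0.9993] F [ 0.5 -0.2 -0.8] w 25.4
 tool shift mm [-4.7  4.6 23. ] rows 1.0 spin -0.004 q [ 32.  23. -11. 124.  10.  36. -44.]
```

```bash

python3 -m pendant '[[0.02,[0,0,0.008],0],[0.02,[0,0,0.008],0],[0.02,[0,0,0.002],0],[0.02,[0,0,0],0]]'
python3 -m pendant '[[0.02,[0,0,0.002],0],[0.02,[0,0,0.002],0]]'
python3 -c "
from h import *
go(395,-223,48,-58.0)"
```

```text
t: 14.48
tcp_pos: [403.9, -225.4, 53.6]
tool_rot: [[0.526, -0.85, -0.031], [-0.85, -0.526, -0.013], [-0.006, 0.034, -0.999]]
force: [0.1, -0.0, -1.7]
grip_width: 25.6
t: 14.65
tcp_pos: [404.1, -225.6, 49.6]
tool_rot: [[0.526, -0.85, -0.031], [-0.85, -0.526, -0.013], [-0.005, 0.033, -0.999]]
force: [-0.3, -0.0, -1.3]
grip_width: 24.9
t 14.65 tcp [ 404.1 -225.6   49.6] slide [-111.  -252.2] alpha -58.24 tilt [-0.005   0.0331 -0.9994] F [-0.3 -0.  -1.3] w 24.9
 tool shift mm [-7.   6.3  1.8] rows 1.0 spin -0.004 q [ 31.  25. -10. 125.  11.  32. -45.]
```

```bash

python3 -m pendant '[[0.02,[0,0,0.0015],0],[0.02,[0,0,0.001],0]]'
python3 -m pendant '[[0.02,[0,0,0.001],0]]'
python3 -m pendant '[[0.085,[0,0,0],0],[0.085,[0,0,0],0],[0.085,[0,0,0],0],[0.085,[0,0,0],0],[0.085,[0,0,0],0],[0.085,[0,0,0],0],[0.085,[0,0,0],0],[0.085,[0,0,0],0]]'
python3 -c "
from h import *
go(395,-223,48,-58.0)"
```

```text
t: 14.82
tcp_pos: [403.9, -226.2, 48.4]
tool_rot: [[0.526, -0.85, -0.032], [-0.85, -0.526, -0.014], [-0.005, 0.034, -0.999]]
force: [-4.1, 1.5, 16.4]
grip_width: 25.2
t: 14.9
tcp_pos: [404.0, -226.2, 48.5]
tool_rot: [[0.526, -0.85, -0.032], [-0.85, -0.526, -0.015], [-0.004, 0.035, -0.999]]
force: [-3.5, 4.0, 12.3]
grip_width: 25.2
t: 15.57
tcp_pos: [405.3, -226.8, 49.4]
tool_rot: [[0.526, -0.85, -0.029], [-0.85, -0.526, -0.016], [-0.002, 0.033, -0.999]]
force: [1.3, -0.0, -0.4]
grip_width: 85.0
t 15.57 tcp [ 405.3 -226.8   49.4] slide [-109.8 -253.2] alpha -58.26 tilt [-0.0016  0.0329 -0.9995] F [ 1.3 -0.  -0.4] w 85.0
 tool shift mm [-8.6  6.7  1.7] rows 1.0 spin -0.005 q [ 31.  25. -10. 125.  11.  32. -45.]
```

```bash

python3 -m pendant '[[0.085,[0,0,-0.015],0],[0.085,[0,0,-0.03],0],[0.085,[0,0,-0.035],0],[0.085,[0,0,-0.035],0],[0.085,[0,0,-0.035],0],[0.085,[0,0,-0.035],0],[0.085,[0,0,0],0],[0.085,[0,0,0],0]]'
python3 -c "
from h import *
go(535.6,-85.6,225,110)
p,d,m=cam('scene');save('c1.png',p[150:260,130:290],4.5)"
```

```text
t: 16.23
tcp_pos: [409.6, -222.9, 241.2]
tool_rot: [[0.527, -0.849, -0.035], [-0.85, -0.526, -0.013], [-0.007, 0.036, -0.999]]
force: [-0.5, 0.4, -0.5]
grip_width: 84.7
t 16.23 tcp [ 409.6 -222.9  241.2] slide [-106.  -248.8] alpha -58.23 tilt [-0.0074  0.0361 -0.9993] F [-0.5  0.4 -0.5] w 84.7
 tool shift mm [ -50.3 -179.9   10.1] rows 5.0 spin -2.936 q [ 34.   9. -13. 114.   4.  58. -39.]
```

View pics/c1.png

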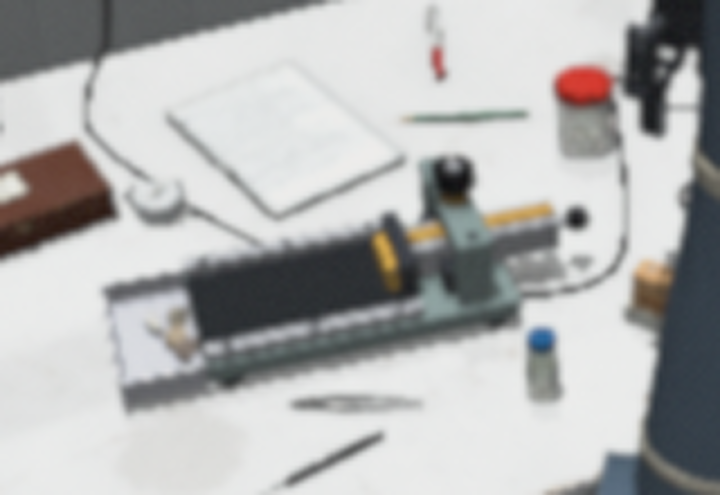

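The scraper stands free at about (655, 290), the chips are in the tray at about (175, 330), and the vial and pot are undisturbed. Next I take a close look at the knob's line, then move.

```bash

python3 -c "
from h import *
p,d,m=cam('top');o=ortho('top',138,505,565,-115,-55,10);save('k1.png',o,1)"
python3 -m pendant '[[0.085,[-0.0105,-0.038,0],0],[0.085,[-0.0105,-0.038,0],0],[0.085,[-0.0105,-0.038,0],0],[0.085,[-0.0105,-0.038,0],0],[0.085,[-0.005,-0.012,0],0],[0.085,[0,0,0],-0.12],[0.085,[0,0,0],-0.12],[0.085,[0,0,0],-0.12],[0.085,[0,0,0],-0.12],[0.085,[0,0,0],-0.12],[0.085,[0,0,0],-0.12],[0.085,[0,0,0],-0.12],[0.085,[0,0,0],-0.12],[0.085,[0,0,0],-0.12],[0.085,[0,0,0],-0.12],[0.085,[0,0,0],-0.12],[0.085,[0,0,0],-0.12],[0.085,[0,0,0],-0.12]]'
python3 -c "
from h import *
go(535.6,-85.6,200,110)"
```

```text
t: 17.83
tcp_pos: [511.7, -88.1, 197.9]
tool_rot: [[0.826, 0.555, -0.098], [0.558, -0.83, 0.005], [-0.078, -0.059, -0.995]]
force: [-0.0, 0.4, 0.9]
grip_width: 85.1
t 17.83 tcp [511.7 -88.1 197.9] slide [ -23.7 -101. ] alpha 34.06 tilt [-0.0784 -0.0592 -0.9952] F [-0.   0.4  0.9] w 85.1
 tool shift mm [20.9 11.1 -4.4] rows 1.0 spin -1.325 q [ 33.  22. -36. 107.  14.  61.  25.]
```

View pics/k1.png

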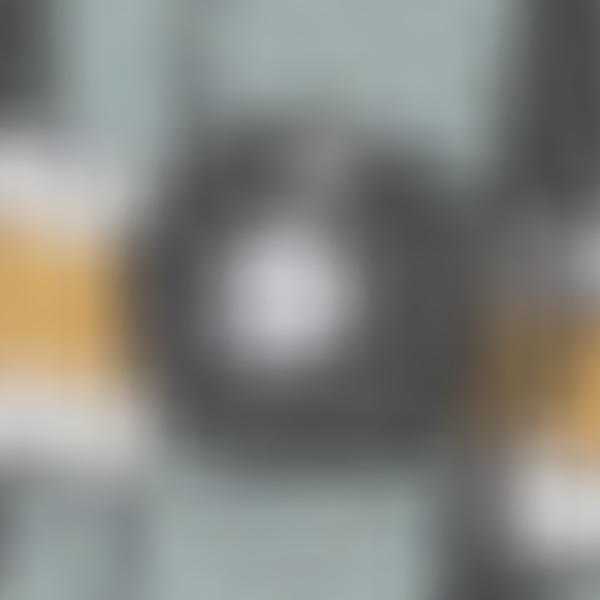

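```bash

python3 -m pendant '[[0.085,[0.005,0.003,-0.002],-0.04],[0.085,[0.005,0.003,0],-0.04],[0.085,[0.005,0.003,0],-0.04],[0.085,[0.005,0.002,0],-0.04],[0.085,[0,0,0],-0.04],[0.085,[0,0,0],-0.04],[0.085,[0,0,0],-0.04],[0.085,[0,0,0],-0.04],[0.085,[0,0,0],0]]'
python3 -c "
from h import *
go(535.6,-85.6,200,110)"
```

```text
t: 18.58
tcp_pos: [525.0, -83.9, 179.0]
tool_rot: [[0.589, 0.797, -0.131], [0.805, -0.593, 0.017], [-0.065, -0.116, -0.991]]
force: [0.3, -0.2, -0.4]
grip_width: 85.3
t 18.58 tcp [525.  -83.9 179. ] slide [-11.1 -95. ] alpha 53.81 tilt [-0.0646 -0.1156 -0.9912] F [ 0.3 -0.2 -0.4] w 85.3
 tool shift mm [  3.5   7.  -22.3] rows 1.0 spin -0.981 q [ 35.  27. -40. 105.  17.  63.  42.]
```

```bash

python3 -m pendant '[[0.085,[0,0,0],0],[0.085,[0,0,0],0],[0.085,[0,0,0],0]]'
python3 -m pendant '[[0.085,[0,0,-0.01],0],[0.085,[0,0,-0.01],0],[0.085,[0,0,-0.01],0]]'
python3 -m pendant '[[0.085,[0,0,0],0],[0.085,[0,0,0],0],[0.085,[0,0,0],0]]'
python3 -m pendant '[[0.085,[0,0,0],0.04],[0.085,[0,0,0],0.04],[0.085,[0,0,0],0.04]]'
python3 -m pendant '[[0.085,[0,0,0],0],[0.085,[0,0,0],0],[0.085,[0,0,0],0]]'
python3 -c "
from h import *
go(535.6,-85.6,200,110)"
```

```text
t: 18.83
tcp_pos: [523.0, -83.8, 175.5]
tool_rot: [[0.591, 0.795, -0.138], [0.804, -0.594, 0.019], [-0.067, -0.122, -0.99]]
force: [-0.8, -0.0, -0.5]
grip_width: 85.0
t: 19.08
tcp_pos: [525.6, -84.4, 205.1]
tool_rot: [[0.591, 0.794, -0.143], [0.804, -0.594, 0.02], [-0.07, -0.127, -0.989]]
force: [0.4, -0.6, 0.4]
grip_width: 85.0
t: 19.33
tcp_pos: [528.4, -84.2, 209.8]
tool_rot: [[0.592, 0.795, -0.135], [0.804, -0.595, 0.018], [-0.066, -0.119, -0.991]]
force: [-0.2, 0.1, 0.8]
grip_width: 84.9
t: 19.58
tcp_pos: [528.2, -84.3, 210.0]
tool_rot: [[0.686, 0.715, -0.135], [0.723, -0.69, 0.018], [-0.08, -0.11, -0.991]]
force: [0.4, -0.4, 0.7]
grip_width: 85.0
t: 19.83
tcp_pos: [527.8, -84.2, 209.6]
tool_rot: [[0.685, 0.716, -0.136], [0.724, -0.69, 0.018], [-0.081, -0.11, -0.991]]
force: [-0.8, 0.2, 0.1]
grip_width: 84.9
t 19.83 tcp [527.8 -84.2 209.6] slide [ -8.3 -95. ] alpha 46.58 tilt [-0.0809 -0.1103 -0.9906] F [-0.8  0.2  0.1] w 84.9
 tool shift mm [5.2 7.6 8.5] rows 1.0 spin -1.107 q [ 34.  25. -39. 103.  15.  66.  36.]
```

```bash

python3 -m pendant '[[0.085,[0,0,0.03],0],[0.085,[0,0,0],0],[0.085,[0,0,0],0]]' | sed -n 1,3p
python3 -m pendant '[[0.085,[0,0,-0.03],0],[0.085,[0,0,0],0],[0.085,[0,0,0],0]]'| sed -n 1,3p
python3 -m pendant '[[0.085,[0.03,0,0],0],[0.085,[0,0,0],0],[0.085,[0,0,0],0]]'| sed -n 1,3p
python3 -m pendant '[[0.085,[-0.03,0,0],0],[0.085,[0,0,0],0],[0.085,[0,0,0],0]]'| sed -n 1,3p
python3 -c "
from h import *
go(535.6,-85.6,200,110)"
```

```text
t: 20.08
tcp_pos: [524.7, -83.7, 180.4]
tool_rot: [[0.684, 0.717, -0.133], [0.725, -0.688, 0.018], [-0.079, -0.109, -0.991]]
t: 20.33
tcp_pos: [528.8, -84.2, 212.4]
tool_rot: [[0.683, 0.718, -0.135], [0.726, -0.687, 0.018], [-0.08, -0.11, -0.991]]
t: 20.58
tcp_pos: [551.9, -62.8, 213.3]
tool_rot: [[0.685, 0.717, -0.129], [0.725, -0.689, 0.017], [-0.077, -0.105, -0.991]]
t: 20.83
tcp_pos: [531.9, -83.3, 216.9]
tool_rot: [[0.682, 0.72, -0.127], [0.728, -0.686, 0.018], [-0.074, -0.105, -0.992]]
t 20.83 tcp [531.9 -83.3 216.9] slide [ -4.4 -93.5] alpha 46.85 tilt [-0.0735 -0.1046 -0.9918] F [-0.5 -0.5  0.7] w 85.0
 tool shift mm [ 2.1  6.  16.2] rows 1.0 spin -1.102 q [ 34.  24. -39. 102.  15.  66.  37.]
```

```bash

python3 -m pendant '[[0.085,[0,0,-0.012],0],[0.085,[0,0,-0.012],0],[0.085,[0,0,-0.012],0],[0.085,[0,0,0],-0.06],[0.085,[0,0,0],-0.06],[0.085,[0,0,0],-0.06],[0.085,[0,0,0],-0.06]]' | sed -n 1,3p
python3 -m pendant '[[0.085,[0,0,0],0],[0.085,[0,0,0],0]]'| sed -n 1,3p
python3 -m pendant '[[0.085,[0,0,0.03],0],[0.085,[0,0,0],0],[0.085,[0,0,0],0]]' | sed -n 1,3p
python3 -c "
from h import *
go(535.6,-85.6,200,110)"
```

```text
t: 21.42
tcp_pos: [538.7, -83.9, 261.2]
tool_rot: [[0.483, 0.867, -0.121], [0.875, -0.485, 0.017], [-0.044, -0.114, -0.992]]
t: 21.58
tcp_pos: [539.7, -83.5, 263.2]
tool_rot: [[0.483, 0.868, -0.119], [0.875, -0.484, 0.017], [-0.043, -0.112, -0.993]]
t: 21.83
tcp_pos: [538.0, -82.7, 235.7]
tool_rot: [[0.486, 0.866, -0.114], [0.873, -0.488, 0.017], [-0.041, -0.108, -0.993]]
t 21.83 tcp [538.  -82.7 235.7] slide [  1.6 -92. ] alpha 60.88 tilt [-0.0412 -0.1079 -0.9933] F [-0.6 -0.1  1.2] w 84.9
 tool shift mm [-2.3  3.2 35.7] rows 1.0 spin -0.857 q [ 37.  24. -42. 101.  16.  68.  50.]
```

```bash

python3 -m pendant '[[0.085,[0,0,-0.012],0],[0.085,[0,0,-0.012],0],[0.085,[0,0,0],-0.07],[0.085,[0,0,0],-0.07],[0.085,[0,0,0],-0.07],[0.085,[0,0,0],0],[0.085,[0,0,0.03],0],[0.085,[0,0,0],0],[0.085,[0,0,0],0]]' | sed -n 1,3p
python3 -m pendant '[[0.085,[0,0,-0.012],0],[0.085,[0,0,-0.012],0],[0.085,[0,0,0],-0.07],[0.085,[0,0,0],-0.07],[0.085,[0,0,0],-0.07],[0.085,[0,0,0],0],[0.085,[0,0,0.035],0],[0.085,[0,0,0],0],[0.085,[0,0,0],0]]' | sed -n 1,3p
python3 -m pendant '[[0.085,[0,0,-0.012],0],[0.085,[0,0,-0.012],0],[0.085,[0,0,0],-0.07],[0.085,[0,0,0],-0.07],[0.085,[0,0,0],-0.07],[0.085,[0,0,0],0],[0.085,[0,0,0.035],0],[0.085,[0,0,0],0],[0.085,[0,0,0],0]]' | sed -n 1,3p
python3 -c "
from h import *
go(535.6,-85.6,200,110)"
```

```text
t: 22.58
tcp_pos: [545.4, -81.9, 247.8]
tool_rot: [[0.295, 0.951, -0.095], [0.955, -0.295, 0.014], [-0.015, -0.095, -0.995]]
t: 23.33
tcp_pos: [551.3, -81.2, 253.4]
tool_rot: [[0.095, 0.992, -0.078], [0.995, -0.095, 0.011], [0.004, -0.079, -0.997]]
t: 24.08
tcp_pos: [559.6, -80.1, 264.6]
tool_rot: [[-0.11, 0.992, -0.055], [0.994, 0.111, 0.008], [0.014, -0.054, -0.998]]
t 24.08 tcp [559.6 -80.1 264.6] slide [ 22.6 -86.5] alpha 96.32 tilt [ 0.0143 -0.0541 -0.9984] F [0.6 0.5 0.8] w 85.1
 tool shift mm [ -3.8 -20.9  65.8] rows 2.0 spin -0.239 q [ 42.  25. -51.  98.  20.  70.  82.]
```

```bash

python3 -m pendant '[[0.085,[0,0,-0.012],0],[0.085,[0,0,-0.012],0],[0.085,[0,0,0],-0.07],[0.085,[0,0,0],-0.07],[0.085,[0,0,0],-0.07],[0.085,[0,0,0],0],[0.085,[-0.001,-0.012,0.035],0],[0.085,[0,0,0],0],[0.085,[0,0,0],0]]' | sed -n 1,3p
python3 -m pendant '[[0.085,[-0.001,-0.012,0.035],0],[0.085,[0,0,0],0],[0.085,[0,0,0],0]]' | sed -n 1,3p
python3 -c "
from h import *
go(535.6,-85.6,200,110)"
```

```text
t: 24.83
tcp_pos: [555.0, -82.8, 276.0]
tool_rot: [[-0.313, 0.949, -0.035], [0.95, 0.313, 0.005], [0.016, -0.031, -0.999]]
t: 25.08
tcp_pos: [546.4, -86.7, 246.9]
tool_rot: [[-0.31, 0.95, -0.027], [0.951, 0.31, 0.004], [0.012, -0.024, -1.0]]
t 25.08 tcp [546.4 -86.7 246.9] slide [ 10.5 -94.9] alpha 108.04 tilt [ 0.0123 -0.0242 -0.9996] F [0.8 0.2 1.9] w 84.9
 tool shift mm [ 3.8 -8.7 47.2] rows 2.0 spin -0.034 q [ 45.  25. -53. 102.  21.  66.  93.]
```

Tilt is nearly gone (1.5°). Next I descend over the knob.

```bash

python3 -m pendant '[[0.085,[0.003,-0.008,0.035],0],[0.085,[0,0,0],0],[0.085,[0,0,0],0]]' | sed -n 1,3p
python3 -m pendant '[[0.085,[0,-0.002,0.035],0],[0.085,[0,0,0],0],[0.085,[0,0,0],0]]' | sed -n 1,3p
python3 -c "
from h import *
go(535.6,-85.6,131,110)"
```

```text
t: 25.33
tcp_pos: [544.4, -85.6, 220.1]
tool_rot: [[-0.307, 0.952, -0.013], [0.952, 0.307, 0.004], [0.008, -0.011, -1.0]]
t: 25.58
tcp_pos: [550.6, -85.7, 193.9]
tool_rot: [[-0.305, 0.953, 0.002], [0.952, 0.305, 0.003], [0.003, 0.003, -1.0]]
t 25.58 tcp [550.6 -85.7 193.9] slide [ 14.5 -93.3] alpha 107.73 tilt [ 0.0027  0.0028 -1.    ] F [ 0.7 -0.3  0.6] w 84.9
 tool shift mm [  4.5 -14.4  62.9] rows 2.0 spin -0.04 q [ 43.  28. -51. 106.  25.  59.  90.]
```

```bash

python3 -m pendant '[[0.085,[0.004,-0.016,0.0],0],[0.085,[0,0,0],0],[0.085,[0,0,0],0]]' | sed -n 1,3p
python3 -m pendant '[[0.085,[0,-0.002,0.015],0],[0.085,[0,-0.002,0.015],0],[0.085,[0,0,0],0],[0.085,[0,0,0],0]]' | sed -n 1,3p
python3 -c "
from h import *
go(535.6,-85.6,131,110)"
```

```text
t: 25.83
tcp_pos: [540.0, -86.1, 201.7]
tool_rot: [[-0.304, 0.953, 0.013], [0.953, 0.304, 0.003], [-0.001, 0.013, -1.0]]
t: 26.17
tcp_pos: [544.3, -87.1, 179.3]
tool_rot: [[-0.302, 0.953, 0.028], [0.953, 0.302, 0.001], [-0.007, 0.027, -1.0]]
t 26.17 tcp [544.3 -87.1 179.3] slide [  8.5 -95.5] alpha 107.6 tilt [-0.007   0.027  -0.9996] F [ 0.5 -0.3  0.2] w 84.9
 tool shift mm [ 4.4 -9.1 48.1] rows 2.0 spin -0.042 q [ 44.  27. -51. 108.  26.  55.  89.]
```

```bash

python3 -m pendant '[[0.085,[0.002,-0.006,0.012],0],[0.085,[0.001,-0.004,0.016],0],[0.085,[0,-0.003,0.01],0],[0.085,[0,0,0],0],[0.085,[0,0,0],0]]' | sed -n 1,3p
python3 -c "
from h import *
go(535.6,-85.6,131,110)"
```

```text
t: 26.58
tcp_pos: [538.6, -87.6, 146.8]
tool_rot: [[-0.302, 0.953, 0.04], [0.953, 0.302, 0.001], [-0.011, 0.038, -0.999]]
t 26.58 tcp [538.6 -87.6 146.8] slide [  2.9 -96.9] alpha 107.55 tilt [-0.0114  0.0383 -0.9992] F [ 0.1  0.2 -0.4] w 84.5
 tool shift mm [ 3.  -2.9 15.6] rows 1.0 spin -0.043 q [ 43.  29. -49. 111.  29.  50.  87.]
```

```bash

python3 -m pendant '[[0.085,[0.003,-0.003,0.006],0],[0.085,[0,0,0.007],0],[0.085,[0,0,0],0],[0.085,[0,0,0],0]]' | sed -n 1,3p
python3 -c "
from h import *
go(535.6,-85.6,131,110)"
```

```text
t: 26.92
tcp_pos: [537.4, -85.3, 135.0]
tool_rot: [[-0.301, 0.953, 0.044], [0.953, 0.302, 0.0], [-0.013, 0.042, -0.999]]
t 26.92 tcp [537.4 -85.3 135. ] slide [  1.4 -94.7] alpha 107.53 tilt [-0.0132  0.0424 -0.999 ] F [0.3 0.4 0.4] w 84.9
 tool shift mm [ 0.3 -2.   3.9] rows 1.0 spin -0.043 q [ 42.  30. -49. 112.  30.  49.  85.]
```

```bash

python3 -m pendant '[[0.085,[0,-0.002,0.003],0],[0.085,[0,0,0],0]]' | sed -n 1,3p
python3 -m pendant '[[0.025,[0,0,0],0],[0.025,[0,0,0],0],[0.025,[0,0,0],0],[0.025,[0,0,0],0],[0.025,[0,0,0],0],[0.025,[0,0,0],0],[0.025,[0,0,0],0]]' 40
python3 -c "
from h import *
go(535.6,-85.6,131,110)
p,d,m=cam('scene');save('d1.png',p[160:230,190:270],8)"
```

```text
t: 27.08
tcp_pos: [535.8, -85.9, 131.9]
tool_rot: [[-0.301, 0.952, 0.045], [0.953, 0.302, 0.0], [-0.013, 0.043, -0.999]]
t: 27.67
tcp_pos: [534.9, -82.2, 132.8]
tool_rot: [[-0.302, 0.952, 0.043], [0.953, 0.302, 0.005], [-0.008, 0.043, -0.999]]
force: [0.7, 0.7, -1.6]
grip_width: 34.8
t 27.67 tcp [534.9 -82.2 132.8] slide [ -1.5 -92. ] alpha 107.58 tilt [-0.0084  0.0426 -0.9991] F [ 0.7  0.7 -1.6] w 34.8
 tool shift mm [-3.4 -0.4  1.8] rows 1.0 spin -0.042 q [ 42.  30. -49. 112.  29.  49.  85.]
```

View pics/d1.png

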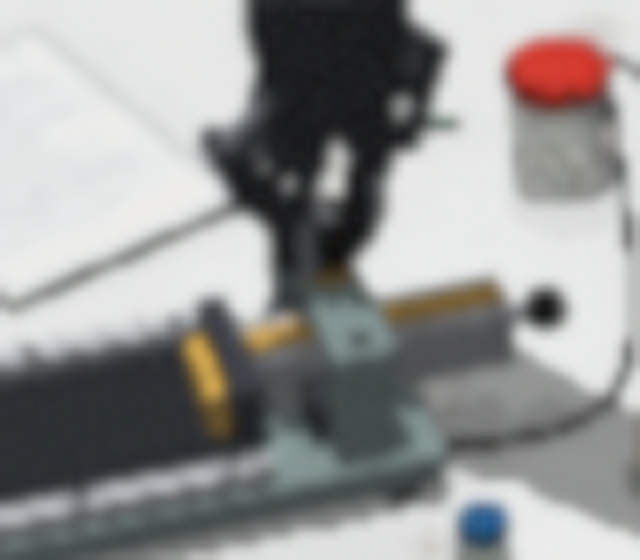

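```bash

python3 -m pendant '[[0.025,[0,0,0],0.06],[0.025,[0,0,0],0.06],[0.025,[0,0,0],0.06],[0.025,[0,0,0],0.06],[0.025,[0,0,0],0.06],[0.025,[0,0,0],0.06],[0.025,[0,0,0],0.06],[0.025,[0,0,0],0.06],[0.025,[0,0,0],0]]' | sed -n 1,4p
python3 -c "
from h import *
go(535.6,-82.2,132,-80);print(state()['torque'])"
```

```text
t: 28.47
tcp_pos: [534.9, -81.6, 132.7]
tool_rot: [[0.189, 0.981, 0.043], [0.982, -0.189, 0.004], [0.012, 0.042, -0.999]]
force: [0.6, 1.0, -0.6]
t 28.47 tcp [534.9 -81.6 132.7] slide [ -1.6 -91.4] alpha 79.13 tilt [ 0.0123  0.0415 -0.9991] F [ 0.6  1.  -0.6] w 34.8
 tool shift mm [-0.4  0.8  0.7] rows 1.0 spin 2.777 q [ 37.  27. -42. 113.  25.  47.  61.]
[-0.30265072  0.07470087 -0.0590256 ]
```

```bash

python3 -m pendant '[[0.025,[0,0,0],0.06],[0.025,[0,0,0],0.06],[0.025,[0,0,0],0.06],[0.025,[0,0,0],0.06],[0.025,[0,0,0],0.06],[0.025,[0,0,0],0.06],[0.025,[0,0,0],0.06],[0.025,[0,0,0],0.06],[0.025,[0,0,0],0.06],[0.025,[0,0,0],0.06],[0.025,[0,0,0],0.06],[0.025,[0,0,0],0.06]]' | sed -n 1,4p
python3 -c "
from h import *
go(535.6,-82.2,132,-80);print(state()['torque'])"
python3 -m pendant '[[0.025,[0,0,0],0.06],[0.025,[0,0,0],0.06],[0.025,[0,0,0],0.06],[0.025,[0,0,0],0.06],[0.025,[0,0,0],0.06],[0.025,[0,0,0],0.06],[0.025,[0,0,0],0.06],[0.025,[0,0,0],0.06],[0.025,[0,0,0],0.06],[0.025,[0,0,0],0.06],[0.025,[0,0,0],0.06],[0.025,[0,0,0],0.06]]' | sed -n 1,4p
python3 -c "
from h import *
go(535.6,-82.2,132,-80);print(state()['torque'])"
```

```text
t: 29.47
tcp_pos: [535.3, -80.8, 132.5]
tool_rot: [[0.788, 0.615, 0.041], [0.615, -0.788, -0.001], [0.032, 0.026, -0.999]]
force: [1.4, 1.1, -0.2]
t 29.47 tcp [535.3 -80.8 132.5] slide [ -1.3 -90.6] alpha 37.99 tilt [ 0.0316  0.026  -0.9992] F [ 1.4  1.1 -0.2] w 34.8
 tool shift mm [-0.6  1.3  0.5] rows 1.0 spin 2.059 q [ 29.  25. -32. 113.  18.  45.  25.]
[-0.43990777  0.44220447  0.1405379 ]
t: 30.47
tcp_pos: [536.2, -80.4, 132.3]
tool_rot: [[0.997, -0.062, 0.037], [-0.062, -0.998, -0.005], [0.037, 0.002, -0.999]]
force: [1.2, 0.5, -0.8]
t 30.47 tcp [536.2 -80.4 132.3] slide [ -0.4 -90.1] alpha -3.56 tilt [ 0.0368  0.0023 -0.9993] F [ 1.2  0.5 -0.8] w 34.7
 tool shift mm [-0.5  1.8  0.3] rows 1.0 spin 1.334 q [ 21.  23. -22. 113.  13.  44. -11.]
[-0.04146766  0.42773906  0.11396848]
```

```bash

python3 -m pendant '[[0.025,[0,0.001,0],0.06],[0.025,[0,0.001,0],0.06],[0.025,[0,0,0],0.06],[0.025,[0,0,0],0.06],[0.025,[0,0,0],0.06],[0.025,[0,0,0],0.06],[0.025,[0,0,0],0.06],[0.025,[0,0,0],0.06],[0.025,[0,0,0],0.06],[0.025,[0,0,0],0.06],[0.025,[0,0,0],0.06],[0.025,[0,0,0],0.06]]' | sed -n 1,4p
python3 -c "
from h import *
go(535.6,-82.2,132,-80);print(state()['torque'])"
python3 -m pendant '[[0.025,[0,0,0],0.06],[0.025,[0,0,0],0.06],[0.025,[0,0,0],0.06],[0.025,[0,0,0],0.06]]' | sed -n 1,4p
python3 -c "
from h import *
go(535.6,-82.2,132,-80);print(state()['torque'])"
python3 -m pendant '[[0.025,[0,0,0],0.06],[0.025,[0,0,0],0.06],[0.025,[0,0,0],0.06],[0.025,[0,0,0],0.06]]' | sed -n 1,4p
python3 -c "
from h import *
go(535.6,-82.2,132,-80);print(state()['torque'])"
```

```text
t: 31.47
tcp_pos: [537.2, -80.8, 132.0]
tool_rot: [[0.704, -0.71, 0.033], [-0.71, -0.704, -0.004], [0.026, -0.021, -0.999]]
force: [1.7, -0.1, 0.5]
t 31.47 tcp [537.2 -80.8 132. ] slide [  0.6 -90.3] alpha -45.27 tilt [ 0.0264 -0.0207 -0.9994] F [ 1.7 -0.1  0.5] w 34.8
 tool shift mm [-0.1  2.1 -0. ] rows 1.0 spin 0.606 q [ 14.  22. -12. 113.   7.  43. -48.]
[-0.06021251  0.29533494  0.10570316]
t: 31.8
tcp_pos: [537.5, -81.0, 132.0]
tool_rot: [[0.512, -0.858, 0.032], [-0.859, -0.512, -0.005], [0.021, -0.025, -0.999]]
force: [-0.4, 0.6, -0.8]
t 31.8 tcp [537.5 -81.  132. ] slide [  0.9 -90.5] alpha -59.19 tilt [ 0.0209 -0.025  -0.9995] F [-0.4  0.6 -0.8] w 35.1
 tool shift mm [ 0.   2.2 -0.1] rows 1.0 spin 0.363 q [ 11.  22.  -9. 113.   5.  43. -60.]
[-0.06565171  0.28567991  0.09395078]
t: 32.13
tcp_pos: [537.3, -81.4, 131.8]
tool_rot: [[0.295, -0.955, 0.03], [-0.955, -0.295, -0.007], [0.016, -0.027, -1.0]]
force: [-2.8, -1.7, 1.5]
t 32.13 tcp [537.3 -81.4 131.8] slide [  0.8 -90.9] alpha -72.85 tilt [ 0.0159 -0.0265 -0.9995] F [-2.8 -1.7  1.5] w 34.7
 tool shift mm [ 0.3  1.9 -0.2] rows 1.0 spin 0.125 q [  8.  22.  -6. 113.   4.  43. -72.]
[-0.30366165  0.72533248  0.79030763]
```

```bash

python3 -m pendant '[[0.025,[0,0,0],0.05],[0.025,[0,0,0],0.05]]' | sed -n 1,4p
python3 -c "
from h import *
go(535.6,-82.2,132,-80);print(state()['torque'])"
python3 -m pendant '[[0.025,[0,0,0],0.05],[0.025,[0,0,0],0.05]]' | sed -n 1,4p
python3 -c "
from h import *
go(535.6,-82.2,132,-80);print(state()['torque'])"
```

```text
t: 32.3
tcp_pos: [535.8, -81.8, 131.8]
tool_rot: [[0.204, -0.979, 0.025], [-0.979, -0.204, -0.01], [0.015, -0.023, -1.0]]
force: [-0.9, 0.9, 3.9]
t 32.3 tcp [535.8 -81.8 131.8] slide [ -0.6 -91.5] alpha -78.22 tilt [ 0.0149 -0.0229 -0.9996] F [-0.9  0.9  3.9] w 34.5
 tool shift mm [ 0.3  0.3 -0.2] rows 1.0 spin 0.031 q [  7.  22.  -4. 114.   3.  43. -77.]
[0.20881799 0.36627268 0.97101364]
t: 32.47
tcp_pos: [534.1, -82.0, 131.7]
tool_rot: [[0.112, -0.994, 0.021], [-0.994, -0.112, -0.012], [0.014, -0.019, -1.0]]
force: [-6.4, -0.5, 2.7]
t 32.47 tcp [534.1 -82.  131.7] slide [ -2.3 -91.9] alpha -83.57 tilt [ 0.0142 -0.0191 -0.9997] F [-6.4 -0.5  2.7] w 34.6
 tool shift mm [ 0.4 -1.4 -0.2] rows 1.0 spin -0.062 q [  6.  22.  -3. 114.   2.  43. -82.]
[0.00773008 1.39929775 0.7331571 ]
```

```bash

for i in 1 2; do :; done
python3 -m pendant '[[0.025,[0,0.0,0],-0.03]]' | sed -n 1p
python3 -c "
from h import *
go(535.6,-82.2,132,9.4);print(state()['torque'])"
python3 -m pendant '[[0.025,[0,0,0],-0.05],[0.025,[0,-0.001,0],-0.05]]' | sed -n 1p
python3 -c "
from h import *
go(535.6,-82.2,132,9.4);print(state()['torque'])"
python3 -m pendant '[[0.025,[0,0,0],-0.06],[0.025,[0,0,0],-0.06],[0.025,[0,0,0],-0.06],[0.025,[0,0,0],-0.06],[0.025,[0,0,0],-0.06],[0.025,[0,0,0],-0.06],[0.025,[0,0,0],-0.06],[0.025,[0,0,0],-0.06],[0.025,[0,0,0],-0.06],[0.025,[0,0,0],-0.06]]' | sed -n 1p
python3 -c "
from h import *
go(535.6,-82.2,132,9.4);print(state()['torque'])"
```

```text
t: 32.55
t 32.55 tcp [533.9 -82.  131.8] slide [ -2.5 -92. ] alpha -81.76 tilt [ 0.0153 -0.0178 -0.9997] F [ 1.2  0.5 -0.7] w 34.5
 tool shift mm [ 0.4 -1.6 -0.2] rows 1.0 spin -1.591 q [  7.  22.  -3. 114.   3.  43. -80.]
[ 0.12716682 -0.03537218 -0.13924027]
t: 32.72
t 32.72 tcp [534.1 -82.3 131.7] slide [ -2.3 -92.2] alpha -75.66 tilt [ 0.017  -0.0136 -0.9998] F [-5.   0.3  4.2] w 34.5
 tool shift mm [ 0.3 -1.5 -0.2] rows 1.0 spin -1.485 q [  8.  22.  -5. 113.   4.  44. -75.]
[ 0.12809286  0.99681981 -0.04935745]
t: 33.55
t 33.55 tcp [534.8 -83.5 132.1] slide [ -1.4 -93.3] alpha -39.11 tilt [ 0.0189 -0.0017 -0.9998] F [-0.3  0.8  0.8] w 34.9
 tool shift mm [-0.2 -1.5  0.1] rows 1.0 spin -0.847 q [ 15.  23. -13. 113.   8.  44. -42.]
[ 0.22321075  0.23517498 -0.10852299]
```

```bash

python3 -m pendant '[[0.025,[0,0,0],-0.06],[0.025,[0,0,0],-0.06],[0.025,[0,0,0],-0.06],[0.025,[0,0,0],-0.06],[0.025,[0,0,0],-0.06],[0.025,[0,0,0],-0.06],[0.025,[0,0,0],-0.06],[0.025,[0,0,0],-0.06],[0.025,[0,0,0],-0.06],[0.025,[0,0,0],-0.06],[0.025,[0,0,0],-0.05],[0.025,[0,0,0],-0.03],[0.025,[0,0,0],0],[0.025,[0,0,0],0],[0.025,[0,0,0],0],[0.025,[0,0,0],0]]' | sed -n 1p
python3 -c "
from h import *
go(535.6,-82.2,132,7.5);print(state()['torque'])"
```

```text
t: 34.88
t 34.88 tcp [536.4 -84.1 132.3] slide [  0.2 -93.7] alpha 2.58 tilt [ 0.0142  0.0058 -0.9999] F [ 0.2 -0.   1.2] w 34.5
 tool shift mm [-0.7 -1.9  0.3] rows 1.0 spin -0.086 q [ 23.  24. -23. 112.  13.  46.  -5.]
[ 0.16466086  0.23789377 -0.01396648]
```

```bash

python3 -m pendant '[[0.025,[0,0,0],-0.045],[0.025,[0,0,0],-0.035],[0.025,[0,0,0],0],[0.025,[0,0,0],0],[0.025,[0,0,0],0],[0.025,[0,0,0],0]]' | sed -n 1p
python3 -c "
from h import *
go(535.6,-82.2,132,7.5);s=state();print(s['torque'],s['qvel'].round(2))
p,d,m=cam('scene');save('e1.png',p[150:260,130:290],4.5);p,d,m=cam('top');save('e2.png',p[140:245,100:300],4);o=ortho('top',138,505,565,-115,-55,8);save('e3.png',o,1)"
```

```text
t: 35.38
t 35.38 tcp [536.6 -84.1 132.4] slide [  0.4 -93.6] alpha 7.25 tilt [ 0.0139  0.0076 -0.9999] F [0.5 1.4 1.5] w 35.0
 tool shift mm [-0.8 -2.   0.3] rows 1.0 spin -0.004 q [ 23.  24. -24. 112.  14.  46.  -1.]
[0.19042733 0.23589004 0.0457822 ] [-0.   -0.05  0.11 -0.01  0.13  0.03 -0.26]
```

View pics/e1.png

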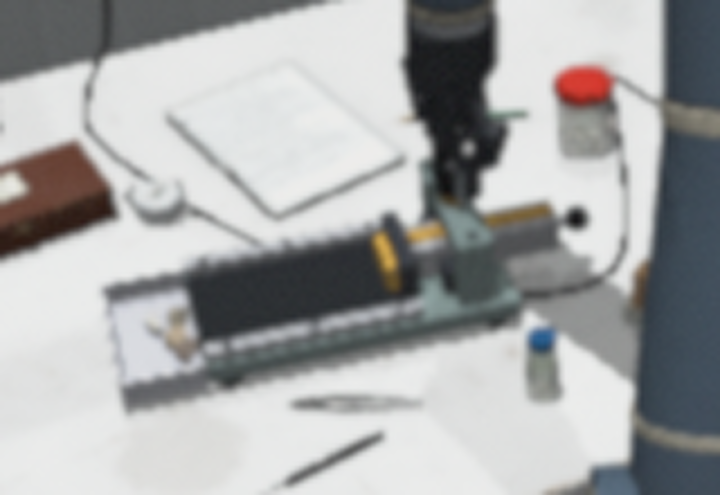

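View pics/e2.png

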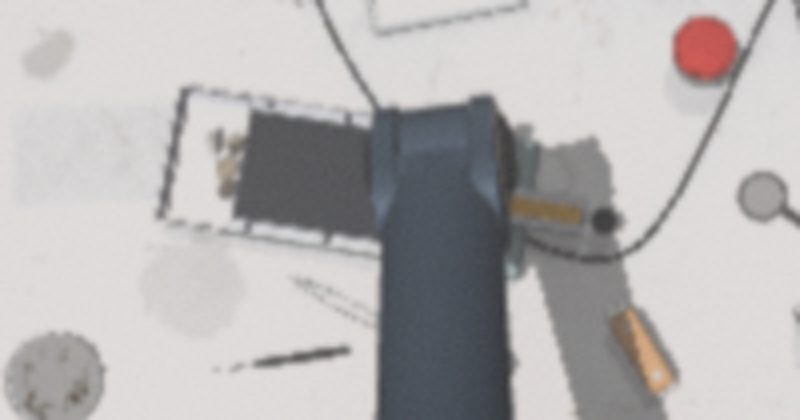

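The pictures show the four chips in the tray at about (220, 165), the scraper standing free at (645, 350), and the ram handle at its starting place. The dish, vial and pot are where they were, and the knob is gripped. I hand in.

```bash
python3 -c "
from h import *
print(manip.close_job());s=state();print(s['t'],s['grip_width'],s['tcp_pos'].round(1))"
```

```text
the job is handed in; nothing more can be done
None
the job is handed in; nothing more can be done
```

The job is done and handed in at about 35.5 s of the 72 s; the hand-in gives no verdict, so what follows rests on my own checks.

**Chips and scraper:** I gripped the middle scraper, swept all four chips over the plate's open edge into the tray, and stood the scraper back on the worktop. Both cameras show the four chips in the tray. Their tops measured no higher than about 30 mm against the 34 mm limit, apart from noisy points at the plate edge. The scraper stands free near its old spot.

**Keeper screw:** I turned the knob clockwise about 180°, until the moment about the screw axis jumped from 0.1 to 0.8–0.97 N m and the fingers slipped, so it had seated. I then backed it off about 89–91° by tool angle, counted from where the slip moment let go.

**Final state:** The gripper is still on the knob at 40 N with the fingers 35 mm apart. The TCP is about 2 mm from the knob's axis and at rest. The ram handle, dish, vial and pot look unmoved in the last pictures.

**Failed or disagreeing checks:**
- **Knob angle:** The gripper hid the knob's white line at the end, so the quarter turn rests on tool angle and moment only.
- **Knob position:** Its centre came out about 3 mm from the camera estimate when the jaws closed on it.
- **Tool tilt:** The tool tilted up to about 8° on the way to the knob. I corrected it to about 2.5° before gripping.

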